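# Swing down the mill's drop hatch with the pull hook

## Task

The enclosed desktop mill is full of sharp glass-fibre dust, so open its drop hatch with the pull hook and keep the gripper and arm off the machine: pick up the hook, put its bent tip through the ring eye near the top of the hatch, and with the tip in the eye swing the hatch gently down until it rests level on its stops. Then draw the tip out and lay the hook flat on the bench without dropping it, and leave the other things on the bench where they are.

Things in the scene. Friction and masses are not known exactly. Their poses are not given: they have to be found in the camera images.
- pull_hook: Loose pull hook, 0.16 kg, 218 mm long, lying flat: wooden handle 100 x 26 wide x 30 high, then a 6 mm steel rod with a right-angle bend at its end. x: from handle to bent end, z: up; the bent tip points to -y. Origin on the underside, below the grip place, near the centre of mass; handle from x = -65 to 35 mm (steel ferrule to 49), rod at 15 mm height on to the bend at x = 145.
- hook_grip (a point): The place to grip the pull hook: in the middle of the handle's width and height, 15 mm above the underside; axes of the pull hook. The handle is 26 mm wide across y.
- hook_pin (a point): The middle of the pull hook's bent tip: a straight 6 mm pin that leaves the rod's centre line at a right angle towards -y and ends 43 mm from it. This point lies 145 mm along x and 20 mm towards -y from the grip place, at the same height; axes of the pull hook.
- eye (a point): Centre of the steel ring eye on the hatch's outer face, half-way along its width, 128 mm from the hinge line and 34 mm out from the leaf's middle plane, which holds that line. 7 mm wire, hole 31 mm, outside 45 mm. The hole's axis runs along the hinge: a pin enters sideways, from either side, and turns in it as the hatch swings. Axes of the hatch: x along the hinge, z to the free edge, -y out of the outer face.
- hatch_hinge (a point): The middle of the hinge line, at the lower edge of the hatch, 163 mm above the bench. It does not move with the hatch. Axes of the mill: x along the hinge, -y straight out of the machine's front, z up.
- hatch (a joint): Hatch angle: 0 shut (upright, top half of the machine's front), 1.571 rad fully down (level, outer face below, on its hard stop). Opens outwards and down about its lower edge. Leaf 372 wide, 155 high, 6 thick, 0.30 kg, grey rim, clear window. A stiff hinge keeps it where it is left; at most 3 N at the eye moves it. Starts shut or up to 0.2 rad ajar.
- mill: The fixed enclosed mill: aluminium profile frame 420 wide (x), 380 deep (y), 340 mm high, clear sides, steel chip guard in the lower half of the front, hatch above it. Origin: centre of its foot at bench level; the front faces its -y. Two dark stop brackets stick out 45 mm from the front just below the hinge, 150 mm either side of the middle.
- bottle: Bystander: white bottle, 60 across, 150 mm high, upright. Origin at the centre of its base.
- spool: Bystander: grey solder spool standing on its flat side, 60 across, 48 mm high. Origin at the centre of its base.
- case: Bystander: flat grey parts case with a clear lid, 120 x 80 x 32 mm. Origin at the centre of its base.
- driver: Bystander: screwdriver lying on the bench, 170 mm long with a black handle.
There are look-alikes about, which are no part of the job. Of the things that look like the pull_hook, the larger one is meant.

How it is judged:
By the outcome, as a careful person would: the job done as asked, in the order asked, and still so for the second after the job is handed in, with the robot touching nothing.
It also fails if it takes over 58 s, if anything falls off the work surface, if the arm or the gripper's body presses on something with over 40 N, if the wrist force passes 120 N, or if a joint passes its speed limit or range.

## Robot

A 6-joint arm with a two-finger parallel gripper is mounted at the origin on the work surface. World frame = base frame: x ahead of the robot, y to its left, z up, the work surface at z = 0. Lengths are in m, angles in rad, forces in N, time in s.
With the tool pointing down it reaches from about 0.325 to 0.925 m from the base axis. Payload 3.1 kg.
Tool frame: the origin (TCP) lies between the finger pads; the fingertips stand ahead of it and the grasp point (between the pads) is the TCP (bot.tips_ahead is the z of the fingertips in the tool frame, in m); z points along the fingers, y is the direction in which the jaws open and shut (so a half turn about z gives the same grasp; the last joint's range is limited). The gripper opens to 85 mm and grips with 20 to 120 N. Pads are 22 mm wide; open, the fingers measure 114 mm over their backs; the gripper's body (76 mm by 85 mm) begins 54 mm behind the grasp point. The pads swing forward as they close: fully open they stand 13 mm farther back than shut.
Start: joints at [1.22, 0.217, 1.613, -0, 1.311, -0.112], TCP at [0.148, 0.607, 0.212] pointing down, gripper open.
Joint ranges: [-2.75, 2.75], [-0.78, 2.1], [0.31, 2.55], [-1.13, 4.27], [0.13, 2.63], [-2.58, 2.58]. Speed limits (rad/s): [2.79, 2.79, 3.14, 3.14, 3.14, 3.14].

## Interface

Orientations are given as a unit quaternion [x, y, z, w].
In Python, from workcell import sensors, viewer, sign_off, bot gives the robot as it stands.
- The arm moves only by the tool apply_moves, never from a script. Its argument "motion" is a list of rows, each an object of numbers: "x", "y", "z": the shift along the world's x, y, z in m; "twist": the turn about the world's z in degrees; "grip": the opening, from 0 (shut) to 1 (fully open). In form: [{"x": .., "y": .., "z": .., "twist": .., "grip": ..}, ...]. A call has 1 to 12 rows; each row shifts and turns the pose as measured when the row begins; what a row does not reach is not made up. A row lasts 1/12 s, in which the tool goes at most 41.7 mm and 7.16 degrees, less where a joint would pass 70% of its speed; a pose out of reach is approached as far as the arm can. A call is refused whole if a number of a shift passes 0.0417 or a number of a turn 7.16, either way. A call with a gripper value outside its range is refused whole. The fingers move at their own pace and stop on an object; "force" is the grip in N (left out, the last holds). Time passes only in rows, so rows that do not move let the fingers close. It gives the time, the measured TCP pose, the force and the opening at its end, in the units of the state.
- sensors.sense(): the state, without advancing time (a new reading comes with each control period).
- viewer.snapshot(name): name is "side" or "top"; returns the picture (480x640x3 uint8, blue, green, red); there is no depth.
- viewer.camera_model(name): a dict with "fx", "fy", "cx", "cy" (pixels), "k1" (the pictures are not rectified: a ray, as slopes to the right and down, at radius r is drawn at 1 + k1 r^2 times it, then the intrinsics apply), "extrinsics" (4x4, takes a point from world to camera coordinates). Camera axes: x right, y up, looking along -z (the intrinsics and any distortion apply to the point x, -y, -z); pixel columns grow to the right and rows downward; lengths in m; the calibration is good to about 2 mm. A picture is of the moment at which its call begins. camera_model takes no time and is no camera call.
- sign_off(): hands the job in, once; it reports no verdict.
The state is a dict: "time": time; "joint_pos": joint angles; "qd": joint speeds; "tau": joint torques, N m; "tool_pos": TCP position; "ee_rot": TCP orientation; "force": force on the tool from outside, world axes, zero at the start; "torque": the same for the moment, N m; "opening": opening from 0.0 (shut) to 1.0 (fully open).
Only numpy, scipy, OpenCV 4.12 (cv2) and the standard library are available. Lean on these libraries where they do the work, as an engineer would, in place of code of your own. Each camera call takes 0.05 s, during which the arm holds its last target.

## Working session

There is one attempt and no reset: what is moved stays moved. The work goes in short steps, Python scripts to look and compute and a tool call to move; the robot and the scene stay as the last step left them, time stands still between calls to the robot, and variables do not carry over. Pictures are saved under pics/ and viewed, and the job is handed in when it is done.

Besides the shell and the picture viewer there is one more tool, called after "Emit:" as name([rows], argument=value, ...), one row to a line, values as JSON. apply_moves: Moves the arm, as the interface text tells. Its arguments: {"type":"object","properties":{"motion":{"type":"array"},"force":{"type":"number"}},"required":["motion"]}

```bash
ls; mkdir -p pics; python3 - <<'E'
from workcell import sensors, viewer, bot
import cv2,numpy as np
print(sensors.sense()); print([a for a in dir(bot) if a[0]!='_'], bot.tips_ahead)
for n in("side","top"):
    cv2.imwrite(f"pics/{n}0.png",viewer.snapshot(n)); print(viewer.camera_model(n))
E
```

```text
pics
{'time': 0.0, 'joint_pos': array([ 1.21980370e+00,  2.17779793e-01,  1.61492110e+00,  2.02719386e-05,
        1.31133047e+00, -1.12234252e-01]), 'qd': array([-6.15899217e-04, -1.83626816e-03, -8.37085563e-04, -5.08262592e-05,
        8.14297684e-04, -3.46201809e-04]), 'tau': array([-5.68196610e-04, -3.96853602e+01, -3.03846145e+01, -1.90250239e-04,
        9.83020000e-03,  1.67435164e-06]), 'tool_pos': array([0.14750355, 0.60645327, 0.21085926]), 'ee_rot': array([ 1.19098341e-01,  9.92881714e-01, -1.18454215e-03, -2.89431606e-04]), 'force': array([-0.54608005,  0.60431328, -0.39051001]), 'torque': array([ 0.03193949, -0.02191947, -0.01568158]), 'opening': 0.9926725386338812}
['MotionError', 'tips_ahead'] 0.019
{'fx': 513.1086445429478, 'fy': 513.1086445429478, 'cx': 318.7825599016453, 'cy': 236.53543829664446, 'k1': -0.03296835701515332, 'extrinsics': array([[ 0.87695732, -0.4805302 , -0.00604877, -0.42816114],
       [ 0.36121171,  0.65079725,  0.66782411, -0.35012565],
       [-0.31697313, -0.58783812,  0.74429455, -1.15214615],
       [ 0.        ,  0.        ,  0.        ,  1.        ]])}
{'fx': 574.9249113703991, 'fy': 574.9249113703991, 'cx': 330.2036513220575, 'cy': 239.00553455118012, 'k1': -0.16439639058908498, 'extrinsics': array([[-0.00560732, -0.99982685, -0.01774362,  0.07015892],
       [ 0.98035032, -0.00899524,  0.19705921, -0.55185359],
       [-0.1971847 , -0.01628999,  0.98023101, -1.48353215],
       [ 0.        ,  0.        ,  0.        ,  1.        ]])}
```

View pics/side0.png

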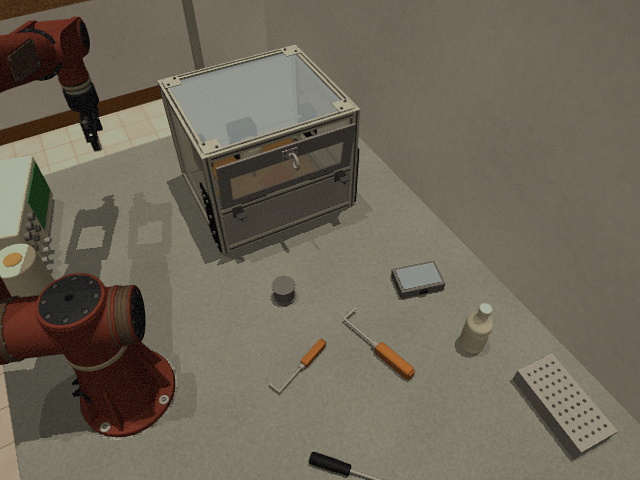

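View pics/top0.png

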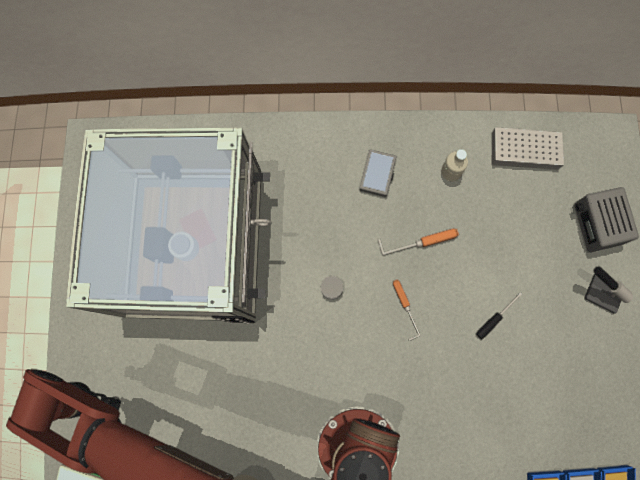

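```bash
cat > h.py <<'E'
import numpy as np,cv2
from workcell import viewer
def cam(n):
    m=viewer.camera_model(n);E=m["extrinsics"];return m,E[:3,:3],E[:3,3]
def ray(n,u,v):
    m,R,t=cam(n)
    d=np.array([(u-m["cx"])/m["fx"],(v-m["cy"])/m["fy"]])
    s=d.copy()
    for _ in range(30): s=d/(1+m["k1"]*(s@s))
    return -R.T@t, R.T@np.array([s[0],-s[1],-1.])
def onplane(n,u,v,z):
    c,d=ray(n,u,v); return c+d*(z-c[2])/d[2]
def onx(n,u,v,x):
    c,d=ray(n,u,v); return c+d*(x-c[0])/d[0]
def proj(n,P):
    m,R,t=cam(n);P=np.atleast_2d(P);c=P@R.T+t
    s=np.c_[c[:,0]/-c[:,2],-c[:,1]/-c[:,2]]; s=s*(1+m["k1"]*(s**2).sum(1))[:,None]
    return np.c_[m["fx"]*s[:,0]+m["cx"],m["fy"]*s[:,1]+m["cy"]]
def tri(obs):
    A=np.zeros((3,3));b=np.zeros(3);L=[]
    for n,u,v in obs:
        c,d=ray(n,u,v);d=d/np.linalg.norm(d);M=np.eye(3)-np.outer(d,d);A+=M;b+=M@c;L.append((c,M))
    p=np.linalg.solve(A,b); return p,[np.linalg.norm(M@(p-c)) for c,M in L]
def crop(img,u0,v0,w,h,k,name):
    cv2.imwrite(name,cv2.resize(img[v0:v0+h,u0:u0+w],None,fx=k,fy=k,interpolation=cv2.INTER_CUBIC))
E
python3 - <<'E'
from h import *
s=cv2.imread("pics/side0.png");t=cv2.imread("pics/top0.png")
crop(t,360,210,130,100,6,"pics/c1.png")
crop(s,200,100,170,130,4.7,"pics/c2.png")
crop(t,220,120,80,200,3,"pics/c3.png")
crop(s,330,300,100,90,6,"pics/c4.png")
E
```

```text
(no output)
```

View pics/c1.png

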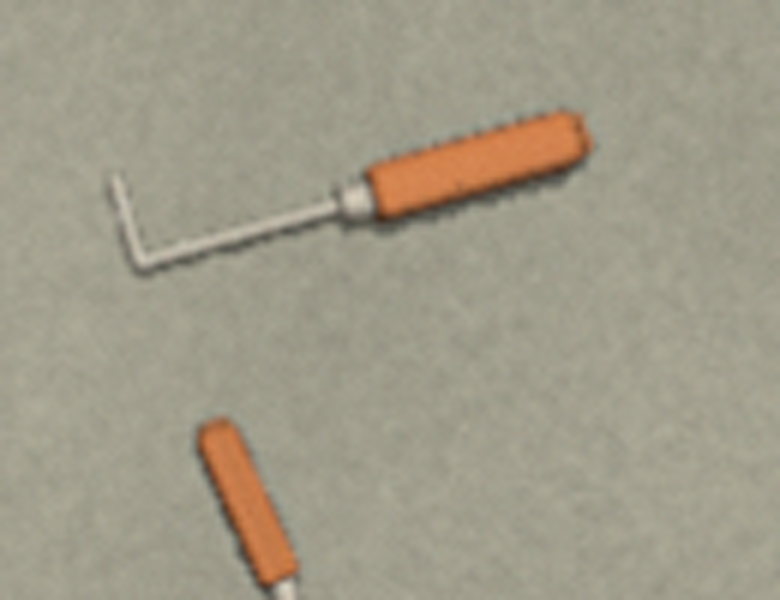

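View pics/c2.png

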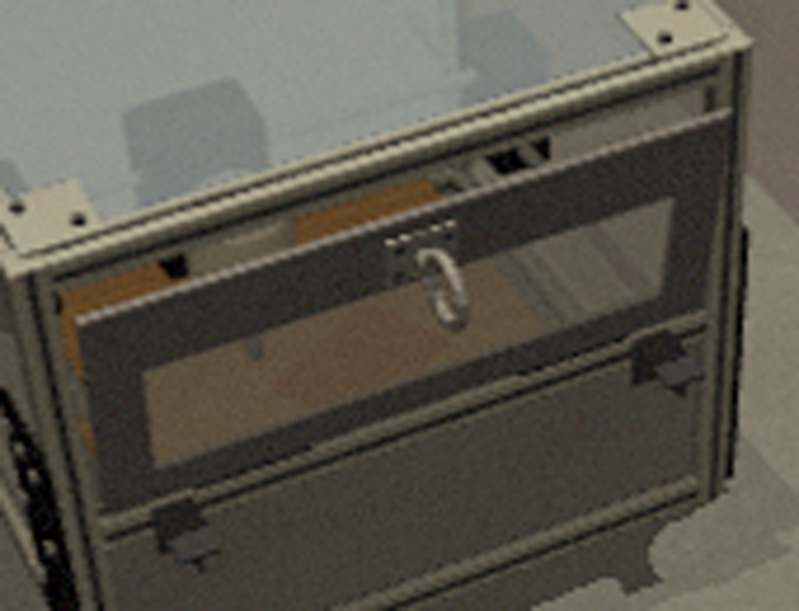

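View pics/c3.png

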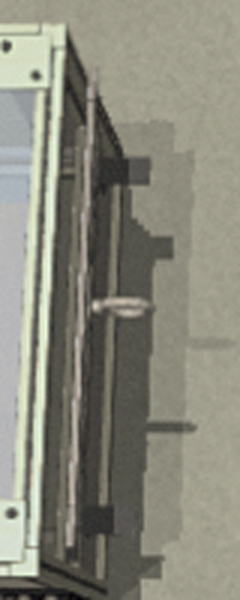

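View pics/c4.png

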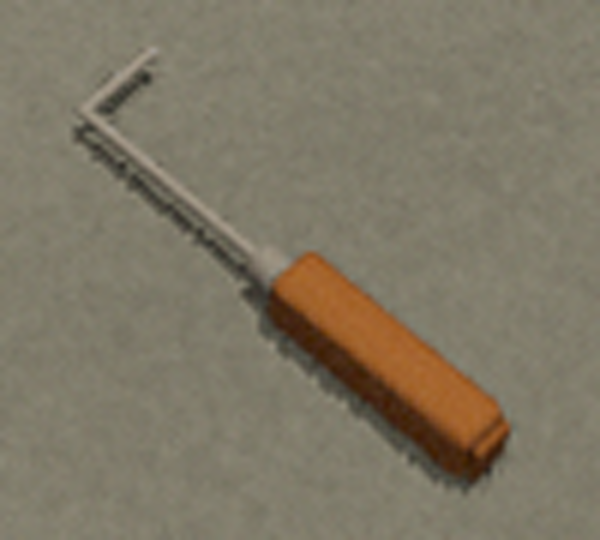

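```bash
cat > m.py <<'E'
from h import *
from scipy.optimize import least_squares
def T(p,y): 
    c,s=np.cos(y),np.sin(y); return lambda L:(np.atleast_2d(L)@np.array([[c,s,0],[-s,c,0],[0,0,1]]))+np.array([p[0],p[1],0])
if __name__=="__main__":
    C1=lambda u,v:("top",360+u/6,210+v/6); C2=lambda u,v:("side",200+u/4.7,100+v/4.7); C3=lambda u,v:("top",220+u/3,120+v/3); C4=lambda u,v:("side",330+u/6,300+v/6)
    obs=[([.145,0,.015],C1(142,264)),([.145,-.043,.015],C1(115,174)),([.049,0,.015],C1(340,204)),
     ([.145,0,.015],C4(84,110)),([.145,-.043,.015],C4(155,50))]
    def f(x): 
        t=T(x[:2],x[2]); return np.concatenate([proj(o[0],t(L))[0]-o[1:] for L,o in obs])
    r=least_squares(f,[.45,-.2,1.5]); print("hook",r.x,np.degrees(r.x[2]),r.fun.round(1))
    for n in ("top","side"):print(n,proj(n,T(r.x[:2],r.x[2])([[-.065,.013,.03],[-.065,-.013,.03],[.035,.013,.03],[.035,-.013,.03]])).round(1))
    print("mill corners",[tri([C3(45,575),C2(8,268)]),tri([C3(62,25),C2(748,42)])])
    # eye & hatch
    print("eye",tri([C3(125,306),C2(444,288)]))
    print("hatch top corners",tri([C3(70,548),C2(78,320)]),tri([C3(93,70),C2(728,112)]))
E
python3 m.py
```

```text
hook [ 0.55742268 -0.21682286  1.84815185] 105.89130090008214 [-0.7 -0.1 -0.8  0.1 -0.4  0.1  0.4  1.   0.4  0.7]
top [[457.8 236. ]
 [454.8 227.1]
 [423.4 246.2]
 [420.4 237.2]]
side [[408.8 375.8]
 [416.1 368.3]
 [375.1 347.7]
 [382.4 340.8]]
mill corners [(array([0.33630606, 0.26371345, 0.35347416]), [np.float64(0.0011408682611553248), np.float64(0.0011408682611554267)]), (array([0.75365312, 0.26520615, 0.34139416]), [np.float64(0.0013813066148538834), np.float64(0.0013813066148539758)])]
eye (array([0.54500918, 0.21914791, 0.28886427]), [np.float64(0.00154329712027272), np.float64(0.0015432971202729432)])
hatch top corners (array([0.36006158, 0.25168699, 0.31950565]), [np.float64(0.0005541037290882815), np.float64(0.000554103729088187)]) (array([0.72713495, 0.24350781, 0.31821889]), [np.float64(0.0003168663094762838), np.float64(0.00031686630947631703)])
```

```bash
python3 - <<'E'
from h import *
s=cv2.imread("pics/side0.png");t=cv2.imread("pics/top0.png")
crop(s,205,140,90,90,6.6,"pics/d1.png")
crop(s,275,100,90,90,6.6,"pics/d2.png")
crop(t,225,120,60,100,6,"pics/d3.png")
crop(t,225,225,60,100,6,"pics/d4.png")
E
```

```text
(no output)
```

View pics/d1.png

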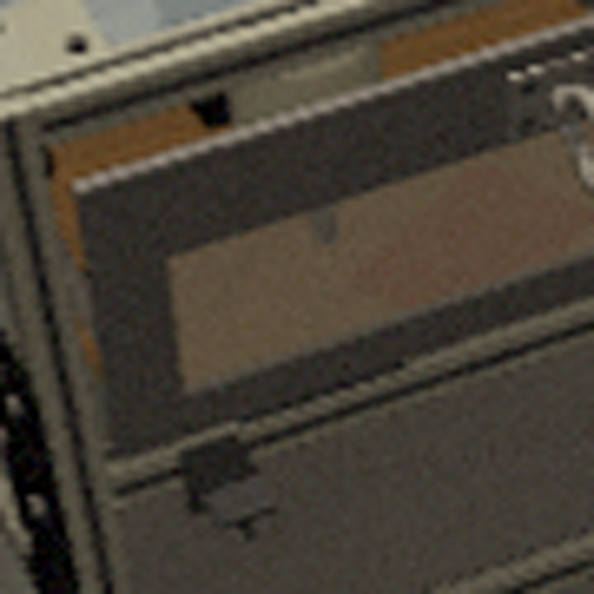

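View pics/d2.png

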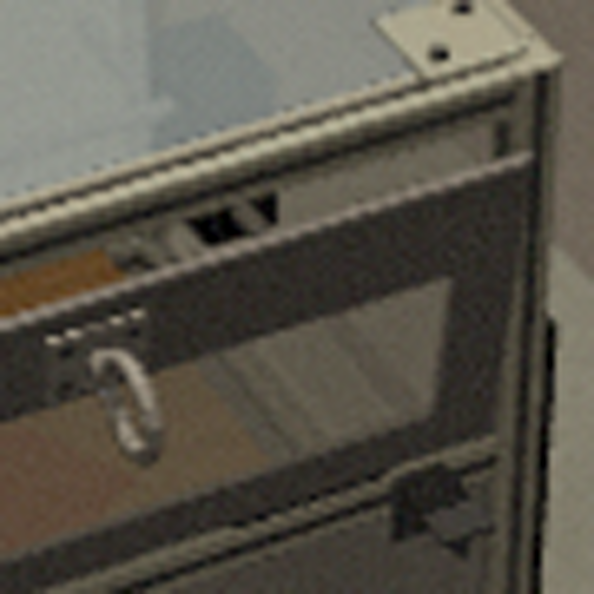

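View pics/d3.png

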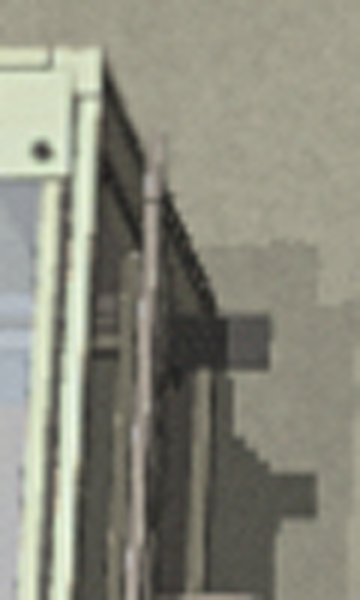

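View pics/d4.png

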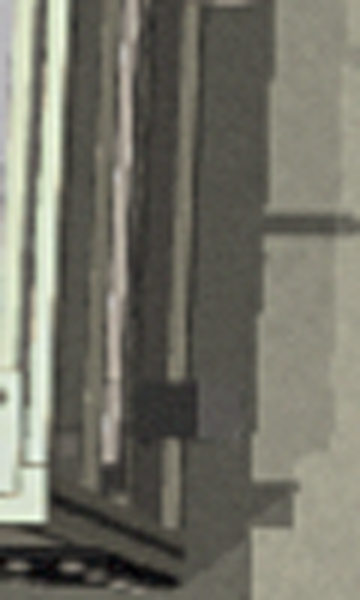

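```bash
cat > m2.py <<'E'
from m import *
D1=lambda u,v:("side",205+u/6.6,140+v/6.6);D2=lambda u,v:("side",275+u/6.6,100+v/6.6)
D3=lambda u,v:("top",225+u/6,120+v/6);D4=lambda u,v:("top",225+u/6,225+v/6)
def leaf(x,o,z,th): return [x,-z*np.sin(th)-o*np.cos(th),.163+z*np.cos(th)-o*np.sin(th)]
obs=[("L",-.186,0,.155,D4(107,464)),("L",.186,0,.155,D3(155,140)),("L",-.186,.003,.155,D1(75,188)),("L",.186,.003,.155,D2(532,157)),
("L",-.186,.003,0,D1(108,465)),("L",.186,.003,0,D2(497,438)),
("L",0,.034,.128,("top",261.7,222)),("L",0,.034,.128,D2(128,405)),
("M",-.21,0,.34,D4(48,522)),("M",.21,0,.34,D3(103,48)),("M",-.21,0,.34,("side",201.7,157)),("M",.21,0,.34,D2(560,64))]
def f(x):
    t=T(x[:2],x[2]); out=[]
    for k,a,b,c,o in obs:
        P=leaf(a,b,c,x[3]) if k=="L" else [a,x[4],c]
        out.append(proj(o[0],t([P]))[0]-o[1:])
    return np.concatenate(out)
if __name__=="__main__":
    r=least_squares(f,[.545,.27,0,.15,0],loss="soft_l1")
    print(r.x,np.degrees(r.x[2])); print(f(r.x).reshape(-1,2).round(1))
    t=T(r.x[:2],r.x[2]); 
    print("eye now",t([leaf(0,.034,.128,r.x[3])]),"open",t([leaf(0,.034,.128,np.pi/2)]))
E
python3 m2.py
```

```text
[ 0.54607047  0.27091367 -0.02446855  0.13343968 -0.00375402] -1.4019446975056555
[[-0.7  0.4]
 [-0.6 -1.6]
 [-0.   0.8]
 [ 0.7  0.4]
 [ 1.5  0.2]
 [-0.4 -0.1]
 [-0.5  1.1]
 [ 0.5  0.6]
 [-0.9  0.8]
 [-0.2  0.2]
 [ 0.1  2.5]
 [ 1.2 -0.1]]
eye now [[0.54482937 0.22020148 0.2853386 ]] open [[0.5429388  0.14295198 0.129     ]]
```

Emit:
apply_moves([
  {"x":0.004,"y":-0.03,"z":0.025,"grip":1},
  {"x":0.004,"y":-0.03,"z":0.025},
  {"x":0.004,"y":-0.03,"z":0.025},
  {"x":0.004,"y":-0.03,"z":0.025},
  {"x":0.004,"y":-0.03,"z":0.025},
  {"x":0.004,"y":-0.03,"z":0.025},
  {"x":0.004,"y":-0.03,"z":0.025},
  {"x":0.004,"y":-0.03,"z":0.015},
  {"x":0.004,"y":-0.03,"z":0.0},
])

```text
$.motion[0]: bad value
```

Emit:
apply_moves([
  {"x":0.004,"y":-0.03,"z":0.025,"twist":0,"grip":1},
  {"x":0.004,"y":-0.03,"z":0.025,"twist":0,"grip":1},
  {"x":0.004,"y":-0.03,"z":0.025,"twist":0,"grip":1},
  {"x":0.004,"y":-0.03,"z":0.025,"twist":0,"grip":1},
  {"x":0.004,"y":-0.03,"z":0.025,"twist":0,"grip":1},
  {"x":0.004,"y":-0.03,"z":0.025,"twist":0,"grip":1},
  {"x":0.004,"y":-0.03,"z":0.025,"twist":0,"grip":1},
  {"x":0.004,"y":-0.03,"z":0.015,"twist":0,"grip":1},
  {"x":0.004,"y":-0.03,"z":0,"twist":0,"grip":1},
])

```text
time: 0.85
tool_pos: [0.1796, 0.3223, 0.3922]
ee_rot: [0.116, 0.993, -0.014, -0.003]
force: [1.6, -0.6, -0.3]
opening: 0.999
```

Emit:
apply_moves([
  {"x":0.028,"y":-0.028,"z":0,"twist":0,"grip":1},
  {"x":0.024,"y":-0.033,"z":0,"twist":-5,"grip":1},
  {"x":0.024,"y":-0.033,"z":0,"twist":-5,"grip":1},
  {"x":0.024,"y":-0.033,"z":0,"twist":-5,"grip":1},
  {"x":0.024,"y":-0.033,"z":0,"twist":-5,"grip":1},
  {"x":0.024,"y":-0.033,"z":0,"twist":-5,"grip":1},
  {"x":0.024,"y":-0.033,"z":0,"twist":-5,"grip":1},
  {"x":0.024,"y":-0.033,"z":0,"twist":-5,"grip":1},
  {"x":0.024,"y":-0.033,"z":0,"twist":-5,"grip":1},
  {"x":0.024,"y":-0.033,"z":0,"twist":-5,"grip":1},
  {"x":0.024,"y":-0.033,"z":0,"twist":-5,"grip":1},
  {"x":0.024,"y":-0.033,"z":0,"twist":-5,"grip":1},
])

```text
time: 1.85
tool_pos: [0.4687, -0.0832, 0.3925]
ee_rot: [0.577, 0.817, -0.007, -0.004]
force: [0.6, 0.3, 0.6]
opening: 0.997
```

Emit:
apply_moves([
  {"x":0.018,"y":-0.022,"z":-0.03,"twist":-5,"grip":1},
  {"x":0.018,"y":-0.022,"z":-0.03,"twist":0,"grip":1},
  {"x":0.018,"y":-0.022,"z":-0.03,"twist":0,"grip":1},
  {"x":0.01,"y":-0.022,"z":-0.03,"twist":0,"grip":1},
  {"x":0,"y":0,"z":-0.035,"twist":0,"grip":1},
  {"x":0,"y":0,"z":-0.035,"twist":0,"grip":1},
  {"x":0,"y":0,"z":-0.03,"twist":0,"grip":1},
  {"x":0,"y":0,"z":0,"twist":0,"grip":1},
])

```text
time: 2.52
tool_pos: [0.5345, -0.1834, 0.1638]
ee_rot: [0.62, 0.784, -0.007, -0.003]
force: [-1.3, 1.4, -0.9]
opening: 0.999
```

```bash
cat > st.py <<'E'
from workcell import sensors
import numpy as np
from scipy.spatial.transform import Rotation as R
s=sensors.sense(); M=R.from_quat(s["ee_rot"]).as_matrix()
print("t",round(s["time"],2),"p",s["tool_pos"].round(4),"yaw_y",np.degrees(np.arctan2(M[1,1],M[0,1])).round(2),"z",M[:,2].round(3),"F",s["force"].round(1),"T",s["torque"].round(2),"op",round(s["opening"],3),"q",s["joint_pos"].round(2))
E
python3 st.py
```

```text
t 2.52 p [ 0.5345 -0.1834  0.1638] yaw_y 13.29 z [-0.013 -0.007 -1.   ] F [-1.3  1.4 -0.9] T [0.03 0.04 0.01] op 0.999 q [-0.45  0.14  1.79 -0.01  1.21 -0.68]
```

Emit:
apply_moves([
  {"x":0.0115,"y":-0.0165,"z":-0.02,"twist":1.3,"grip":1},
  {"x":0.0115,"y":-0.0165,"z":-0.02,"twist":1.3,"grip":1},
  {"x":0,"y":0,"z":-0.02,"twist":0,"grip":1},
  {"x":0,"y":0,"z":-0.02,"twist":0,"grip":1},
  {"x":0,"y":0,"z":0,"twist":0,"grip":1},
])

```text
time: 2.93
tool_pos: [0.5595, -0.2178, 0.0848]
ee_rot: [0.601, 0.799, -0.007, -0.002]
force: [0.3, 1.3, 0.4]
opening: 0.998
```

```bash
python3 st.py; python3 - <<'E'
from h import *
t=viewer.snapshot("top");s=viewer.snapshot("side")
a=cv2.resize(t[200:300,370:500],None,fx=3,fy=3);b=cv2.resize(s[270:400,320:450],(390,390));
a=cv2.copyMakeBorder(a,0,90,0,0,cv2.BORDER_CONSTANT)
cv2.imwrite("pics/e1.png",np.hstack([a,b]))
E
```

```text
t 2.93 p [ 0.5595 -0.2178  0.0848] yaw_y 16.1 z [-0.011 -0.008 -1.   ] F [0.3 1.3 0.4] T [-0.01  0.07 -0.04] op 0.998 q [-0.48  0.31  1.76 -0.01  1.08 -0.76]
```

View pics/e1.png

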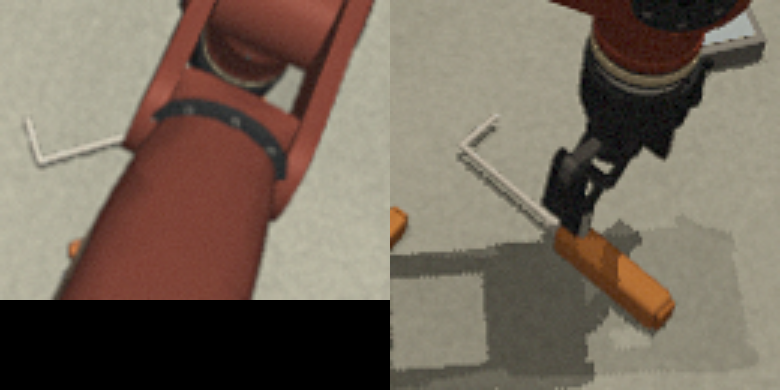

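Emit:
apply_moves([
  {"x":-0.001,"y":0.001,"z":-0.02,"twist":0,"grip":1},
  {"x":-0.001,"y":0,"z":-0.02,"twist":0,"grip":1},
  {"x":0,"y":0,"z":-0.015,"twist":0,"grip":1},
  {"x":0,"y":0,"z":-0.005,"twist":0,"grip":1},
  {"x":0,"y":0,"z":0,"twist":0,"grip":1},
])

```text
time: 3.45
tool_pos: [0.5701, -0.2214, 0.0428]
ee_rot: [0.6, 0.8, -0.004, 0.013]
force: [0.0, -0.1, -0.0]
opening: 1.005
```

```bash
python3 st.py
```

```text
t 3.45 p [ 0.5701 -0.2214  0.0428] yaw_y 16.22 z [ 0.015 -0.022 -1.   ] F [ 0.  -0.1 -0. ] T [ 0.03  0.01 -0.05] op 1.005 q [-0.48  0.37  1.77 -0.01  0.98 -0.75]
```

```bash
python3 - <<'E'
from h import *
from workcell import sensors
t=viewer.snapshot("top");s=viewer.snapshot("side")
cv2.imwrite("pics/f1.png",t);cv2.imwrite("pics/f2.png",s)
z=sensors.sense();print(z["tau"].round(1),z["qd"].round(3),z["tool_pos"],z["joint_pos"].round(3),z["force"])
E
```

```text
[  0.  -40.3 -25.   -0.   -0.1   0. ] [-0.002 -0.002 -0.003 -0.    -0.005 -0.001] [ 0.57096333 -0.22192406  0.04388159] [-0.479  0.367  1.771 -0.015  0.978 -0.754] [-0.01425466 -0.2896326   0.14034299]
```

View pics/f2.png

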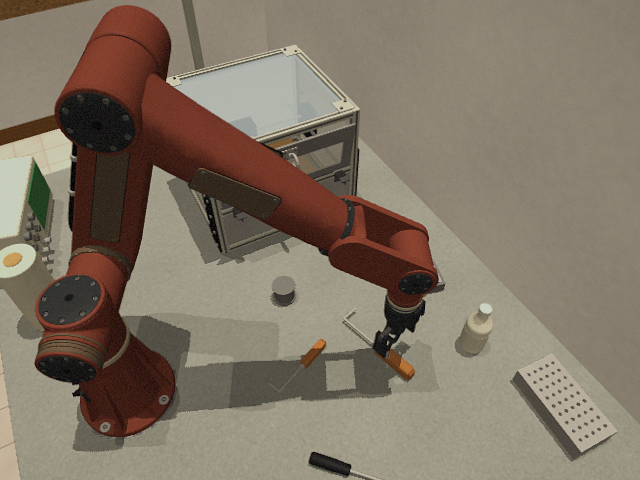

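View pics/f1.png

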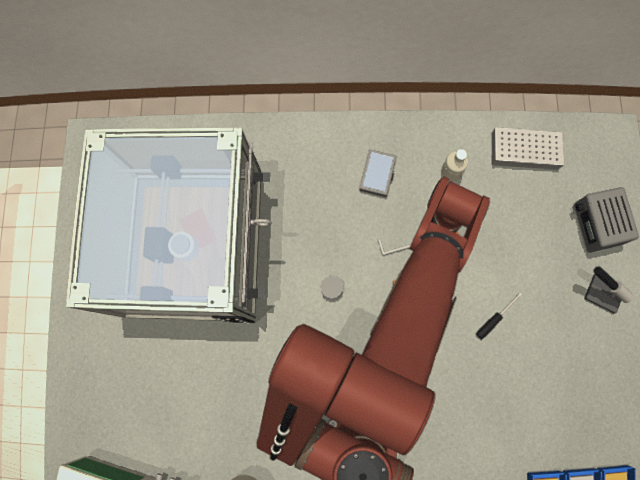

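```bash
python3 - <<'E'
from h import *
from m import *
s=cv2.imread("pics/f2.png")
k=7
cv2.imwrite("pics/f3.png",cv2.resize(s[295:385,335:435],None,fx=k,fy=k,interpolation=cv2.INTER_CUBIC))
p=np.array([.57096,-.2219,.0439]);
from scipy.spatial.transform import Rotation as R
from workcell import sensors
M=R.from_quat(sensors.sense()["ee_rot"]).as_matrix()
for y in(-.0425,0,.0425):
  for z in (0,.019): print(y,z,p+M@[0,y,z],((proj("side",p+M@[0,y,z])[0]-[335,295])*k).round())
print("hook", ((proj("side",T([.5574,-.2168],1.848)([[0,0,.03],[.035,.013,.03],[.035,-.013,.03],[-.065,0,.03]]))-[335,295])*k).round())
print("bottle base?",onplane("side",474,349,0),onplane("top",455,172,.0))
E
```

```text
-0.0425 0 [ 0.53015332 -0.23376897  0.04346114] [350. 468.]
-0.0425 0.019 [ 0.53048287 -0.23419974  0.02446888] [346. 497.]
0 0 [ 0.57096 -0.2219   0.0439 ] [434. 384.]
0 0.019 [ 0.57128955 -0.22233077  0.02490774] [430. 413.]
0.0425 0 [ 0.61176668 -0.21003103  0.04433886] [516. 302.]
0.0425 0.019 [ 0.61209622 -0.21046179  0.0253466 ] [510. 332.]
hook [[387. 411.]
 [281. 369.]
 [332. 320.]
 [542. 539.]]
bottle base? [ 0.75105027 -0.29131193  0.        ] [ 7.55753585e-01 -2.91107211e-01 -2.22044605e-16]
```

View pics/f3.png

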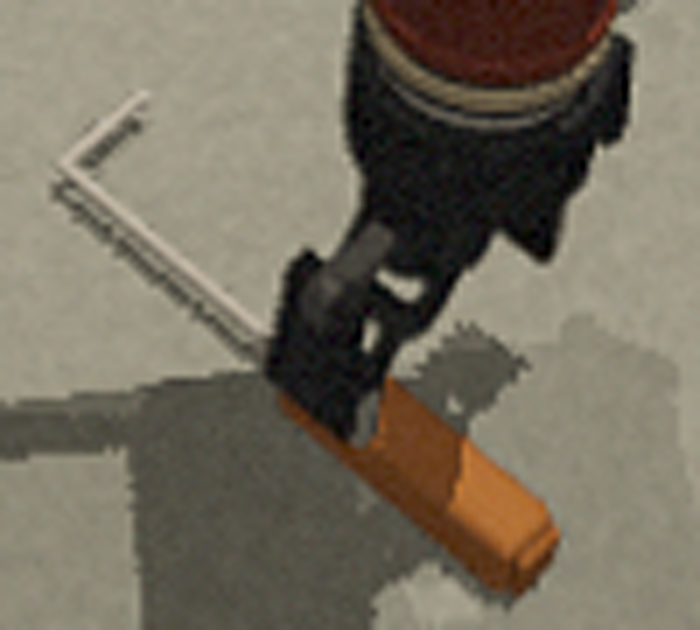

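```bash
python3 - <<'E'
from h import *
from scipy.spatial.transform import Rotation as R
def pr(p,q,dz):
    M=R.from_quat(q).as_matrix()
    for y in(-.0425,.0425): print(y,[proj("side",np.array(p)+M@[x,y,dz])[0].round(1) for x in(-.011,.011)])
print("e1");pr([.5595,-.2178,.0848],[.601,.799,-.007,-.002],.006)
print("start");pr([.1475,.6065,.2109],[.1191,.9929,-.0012,-.0003],.006)
for z in(.2,.25,.3): print(onplane("top",462,181,z))
print(onplane("top",460,153,.15))
s=cv2.imread("pics/side0.png");crop(s,55,80,70,80,7,"pics/g1.png")
E
```

```text
e1
-0.0425 [array([384.9, 357.9]), array([377.2, 351.6])]
0.0425 [array([409.2, 334.2]), array([401.6, 328.3])]
start
-0.0425 [array([107.8, 160.1]), array([ 99.5, 161.6])]
0.0425 [array([108.2, 141.4]), array([100.1, 142.8])]
[ 0.66743304 -0.26495578  0.2       ]
[ 0.65209216 -0.25374142  0.25      ]
[ 0.63675128 -0.24252707  0.3       ]
[ 0.75916279 -0.27550714  0.15      ]
```

View pics/g1.png

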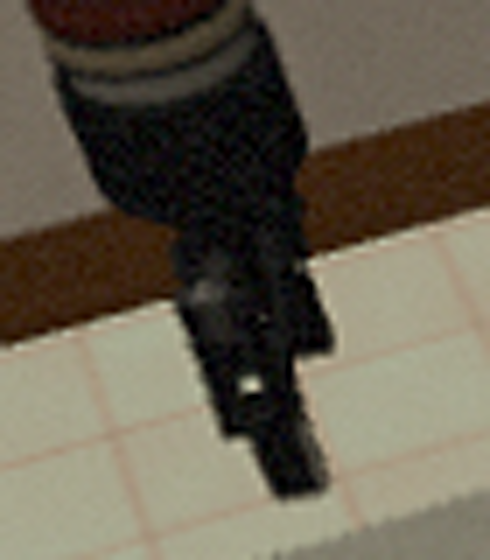

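Emit:
apply_moves([
  {"x":-0.012,"y":0.004,"z":0,"twist":0,"grip":1},
  {"x":0,"y":0,"z":0,"twist":0,"grip":1},
])

```text
time: 3.72
tool_pos: [0.5612, -0.2188, 0.0476]
ee_rot: [0.6, 0.8, -0.003, 0.016]
force: [-0.6, 0.0, -0.2]
opening: 1.003
```

```bash
python3 st.py
```

```text
t 3.72 p [ 0.5612 -0.2188  0.0476] yaw_y 16.25 z [ 0.022 -0.025 -0.999] F [-0.6  0.  -0.2] T [ 0.02  0.   -0.01] op 1.003 q [-0.48  0.34  1.8  -0.01  0.97 -0.76]
```

Emit:
apply_moves([
  {"x":0,"y":0,"z":-0.01,"twist":0,"grip":1},
])

```text
time: 3.8
tool_pos: [0.5646, -0.2205, 0.0415]
ee_rot: [0.6, 0.8, -0.003, 0.021]
force: [0.3, -0.4, 1.2]
opening: 1.0
```

```bash
python3 st.py
```

```text
t 3.8 p [ 0.5646 -0.2205  0.0415] yaw_y 16.25 z [ 0.03  -0.029 -0.999] F [ 0.3 -0.4  1.2] T [ 0.04 -0.03  0.03] op 1.0 q [-0.48  0.35  1.8  -0.01  0.95 -0.76]
```

Emit:
apply_moves([
  {"x":0,"y":0,"z":-0.01,"twist":0,"grip":1},
])

```text
time: 3.88
tool_pos: [0.5658, -0.2211, 0.0324]
ee_rot: [0.6, 0.8, -0.002, 0.022]
force: [-0.1, -0.3, -0.5]
opening: 1.003
```

```bash
python3 st.py
```

```text
t 3.88 p [ 0.5658 -0.2211  0.0324] yaw_y 16.26 z [ 0.032 -0.03  -0.999] F [-0.1 -0.3 -0.5] T [0.04 0.01 0.03] op 1.003 q [-0.48  0.37  1.8  -0.01  0.93 -0.76]
```

Emit:
apply_moves([
  {"x":-0.008,"y":0.004,"z":-0.008,"twist":0,"grip":1},
  {"x":-0.002,"y":0,"z":-0.001,"twist":0,"grip":1},
])

```text
time: 4.05
tool_pos: [0.5555, -0.2168, 0.0213]
ee_rot: [0.6, 0.8, -0.002, 0.022]
force: [-0.8, 0.7, 0.0]
opening: 1.001
```

```bash
python3 st.py
```

```text
t 4.05 p [ 0.5555 -0.2168  0.0213] yaw_y 16.26 z [ 0.032 -0.03  -0.999] F [-0.8  0.7  0. ] T [0.02 0.05 0.03] op 1.001 q [-0.48  0.36  1.83 -0.01  0.91 -0.76]
```

Emit:
apply_moves([
  {"x":0.001,"y":0,"z":0.002,"twist":0,"grip":0.6},
  {"x":0,"y":0,"z":0,"twist":0,"grip":0.4},
  {"x":0,"y":0,"z":0,"twist":0,"grip":0.2},
  {"x":0,"y":0,"z":0,"twist":0,"grip":0},
  {"x":0,"y":0,"z":0,"twist":0,"grip":0},
  {"x":0,"y":0,"z":0,"twist":0,"grip":0},
], force=110)

```text
time: 4.55
tool_pos: [0.5551, -0.2162, 0.0214]
ee_rot: [0.6, 0.8, -0.003, 0.02]
force: [-0.7, -0.2, 0.3]
opening: 0.145
```

```bash
python3 st.py
```

```text
t 4.55 p [ 0.5551 -0.2162  0.0214] yaw_y 16.25 z [ 0.029 -0.028 -0.999] F [-0.7 -0.2  0.3] T [ 0.01 -0.   -0.01] op 0.145 q [-0.48  0.36  1.83 -0.01  0.91 -0.76]
```

```bash
python3 - <<'E'
from h import *
s=viewer.snapshot("side");crop(s,335,295,100,90,7,"pics/i1.png")
E
python3 st.py
```

```text
t 4.6 p [ 0.5552 -0.2162  0.0215] yaw_y 16.25 z [ 0.029 -0.029 -0.999] F [ 0.2 -0.5 -0.1] T [ 0.03 -0.08 -0.01] op 0.055 q [-0.48  0.36  1.83 -0.02  0.91 -0.76]
```

View pics/i1.png

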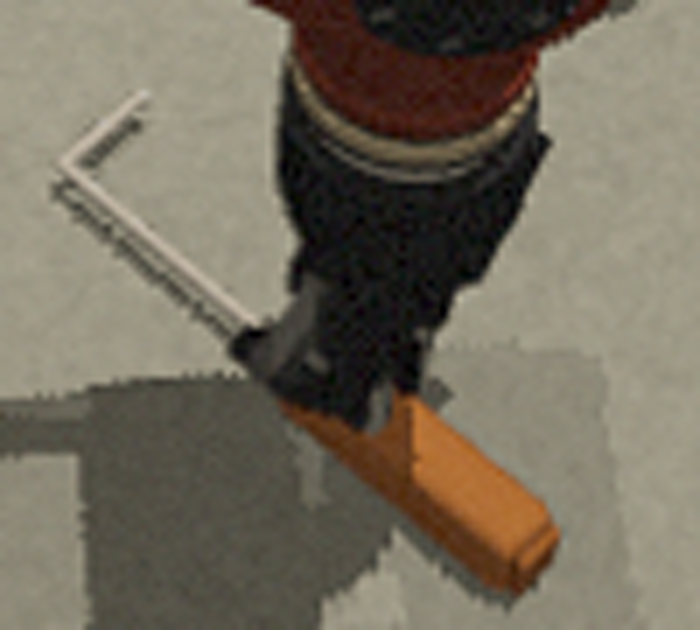

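```bash
python3 - <<'E'
from h import *
from scipy.spatial.transform import Rotation as R
from workcell import sensors
z=sensors.sense();p=z["tool_pos"];M=R.from_quat(z["ee_rot"]).as_matrix()
for d in(.019,0,-.02,-.054):
  print(d,[((proj("side",p+M@[x,y,d])[0]-[335,295])*7).round() for x in(-.011,.011) for y in(-.012,.012)])
print(z["tau"].round(2))
E
```

```text
0.019 [array([377., 498.]), array([423., 451.]), array([326., 457.]), array([372., 410.])]
0 [array([380., 469.]), array([427., 422.]), array([329., 428.]), array([376., 382.])]
-0.02 [array([384., 439.]), array([431., 391.]), array([332., 397.]), array([379., 351.])]
-0.054 [array([390., 385.]), array([438., 337.]), array([337., 343.]), array([385., 296.])]
[ 1.000e-02 -3.960e+01 -2.426e+01 -4.000e-02 -1.200e-01  0.000e+00]
```

Emit:
apply_moves([
  {"x":0,"y":0,"z":0,"twist":0,"grip":1},
  {"x":0,"y":0,"z":0,"twist":0,"grip":1},
  {"x":0,"y":0,"z":0,"twist":0,"grip":1},
  {"x":0,"y":0,"z":0,"twist":0,"grip":1},
  {"x":0,"y":0,"z":0,"twist":0,"grip":1},
  {"x":0,"y":0,"z":0,"twist":0,"grip":1},
  {"x":0,"y":0,"z":-0.004,"twist":0,"grip":1},
  {"x":0,"y":0,"z":-0.004,"twist":0,"grip":1},
])

```text
time: 5.27
tool_pos: [0.5568, -0.2171, 0.0149]
ee_rot: [0.6, 0.8, -0.002, 0.022]
force: [0.9, -0.2, 0.4]
opening: 1.003
```

```bash
python3 st.py; python3 - <<'E'
from h import *
s=viewer.snapshot("side");crop(s,335,295,100,90,7,"pics/i2.png")
E
```

```text
t 5.27 p [ 0.5568 -0.2171  0.0149] yaw_y 16.25 z [ 0.032 -0.03  -0.999] F [ 0.9 -0.2  0.4] T [-0.01 -0.02 -0.02] op 1.003 q [-0.48  0.38  1.83 -0.02  0.9  -0.76]
```

View pics/i2.png

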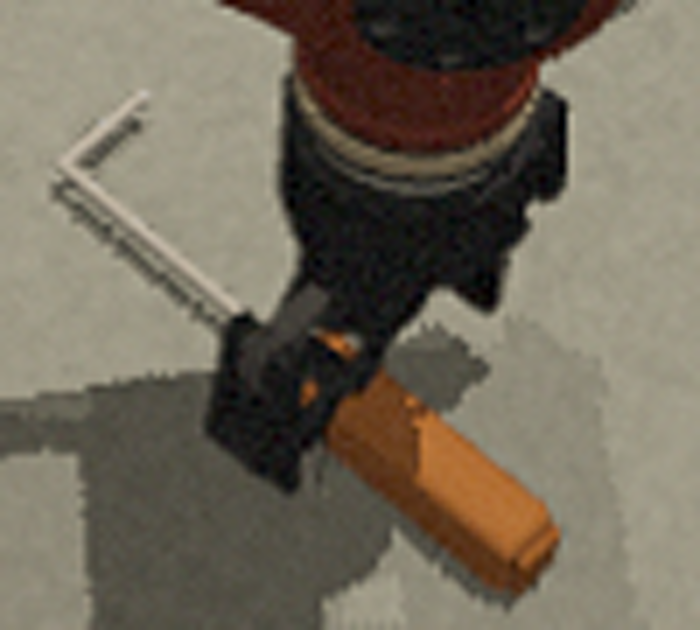

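```bash
python3 - <<'E'
from h import *
from scipy.spatial.transform import Rotation as R
from workcell import sensors
z=sensors.sense();p=z["tool_pos"];M=R.from_quat(z["ee_rot"]).as_matrix()
for d in(.019,.006,-.01,-.03):
  print(d,[((proj("side",p+M@[x,y,d])[0]-[335,295])*7).round() for y in(-.0425,-.057) for x in(-.011,.011) ])
print([onplane("side",335+u/7,295+v/7,zz).round(3) for u,v in((210,430),(293,490)) for zz in (0.01,.02,.03,.04)])
E
```

```text
0.019 [array([318., 569.]), array([268., 528.]), array([289., 599.]), array([239., 556.])]
0.006 [array([320., 551.]), array([269., 509.]), array([291., 580.]), array([240., 538.])]
-0.01 [array([322., 527.]), array([270., 485.]), array([293., 557.]), array([241., 514.])]
-0.03 [array([325., 497.]), array([272., 454.]), array([295., 527.]), array([243., 484.])]
[array([ 0.51 , -0.186,  0.01 ]), array([ 0.506, -0.19 ,  0.02 ]), array([ 0.503, -0.195,  0.03 ]), array([ 0.499, -0.199,  0.04 ]), array([ 0.522, -0.218,  0.01 ]), array([ 0.518, -0.222,  0.02 ]), array([ 0.515, -0.226,  0.03 ]), array([ 0.511, -0.23 ,  0.04 ])]
```

Emit:
apply_moves([
  {"x":-0.001,"y":0,"z":-0.006,"twist":0,"grip":1},
  {"x":-0.001,"y":0,"z":-0.006,"twist":0,"grip":1},
])

```text
time: 5.48
tool_pos: [0.5548, -0.2171, 0.0018]
ee_rot: [0.6, 0.8, -0.002, 0.022]
force: [-0.8, -0.1, 0.2]
opening: 1.001
```

```bash
python3 st.py
```

```text
t 5.48 p [ 0.5548 -0.2171  0.0018] yaw_y 16.26 z [ 0.032 -0.03  -0.999] F [-0.8 -0.1  0.2] T [-0.03 -0.03  0.04] op 1.001 q [-0.48  0.39  1.83 -0.02  0.87 -0.76]
```

Emit:
apply_moves([
  {"x":-0.001,"y":0,"z":-0.006,"twist":0,"grip":1},
  {"x":-0.001,"y":0,"z":-0.006,"twist":0,"grip":1},
])

```text
time: 5.65
tool_pos: [0.5523, -0.2169, -0.0119]
ee_rot: [0.6, 0.8, -0.002, 0.022]
force: [0.5, -0.5, -0.2]
opening: 0.999
```

```bash
python3 st.py;  python3 - <<'E'
from h import *
s=viewer.snapshot("side");crop(s,335,295,100,90,7,"pics/i3.png")
E
```

```text
t 5.65 p [ 0.5523 -0.2169 -0.0119] yaw_y 16.26 z [ 0.032 -0.03  -0.999] F [ 0.5 -0.5 -0.2] T [-0.05  0.   -0.02] op 0.999 q [-0.49  0.41  1.84 -0.02  0.85 -0.76]
```

View pics/i3.png

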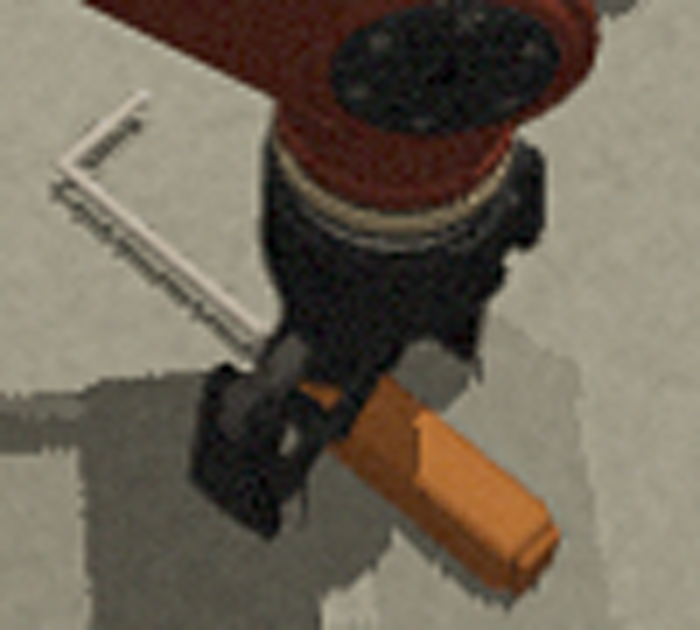

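```bash
python3 - <<'E'
from h import *
from m import T
for u,v in((193,480),(270,537)):
  print([onplane("side",335+u/7,295+v/7,zz).round(3) for zz in (0.0,.01,.02,.03)])
t=T([.5574,-.2168],1.848)
print(t([[0,.0425,.0],[0,.057,0],[.011,.057,0],[-.011,.057,0]]).round(4))
E
```

```text
[array([ 0.498, -0.195,  0.   ]), array([ 0.495, -0.199,  0.01 ]), array([ 0.492, -0.203,  0.02 ]), array([ 0.488, -0.207,  0.03 ])]
[array([ 0.51 , -0.224,  0.   ]), array([ 0.506, -0.228,  0.01 ]), array([ 0.503, -0.232,  0.02 ]), array([ 0.499, -0.236,  0.03 ])]
[[ 0.5165 -0.2284  0.    ]
 [ 0.5026 -0.2324  0.    ]
 [ 0.4996 -0.2218  0.    ]
 [ 0.5056 -0.243   0.    ]]
```

Emit:
apply_moves([
  {"x":0.005,"y":-0.015,"z":-0.001,"twist":0,"grip":1},
  {"x":0,"y":0,"z":0,"twist":0,"grip":0.6},
  {"x":0,"y":0,"z":0,"twist":0,"grip":0.5},
  {"x":0,"y":0,"z":0,"twist":0,"grip":0.3},
  {"x":0,"y":0,"z":0,"twist":0,"grip":0},
  {"x":0,"y":0,"z":0,"twist":0,"grip":0},
  {"x":0,"y":0,"z":0,"twist":0,"grip":0},
  {"x":0,"y":0,"z":0,"twist":0,"grip":0},
], force=110)

```text
time: 6.37
tool_pos: [0.5571, -0.2332, -0.0146]
ee_rot: [0.601, 0.799, -0.002, 0.021]
force: [0.2, -0.1, -2.6]
opening: 0.283
```

```bash
python3 st.py;  python3 - <<'E'
from h import *
s=viewer.snapshot("side");crop(s,335,295,100,90,7,"pics/i4.png")
E
python3 st.py
```

```text
t 6.37 p [ 0.5571 -0.2332 -0.0146] yaw_y 16.19 z [ 0.031 -0.029 -0.999] F [ 0.2 -0.1 -2.6] T [-0.04 -0.01  0.06] op 0.283 q [-0.51  0.43  1.81 -0.01  0.85 -0.78]
t 6.42 p [ 0.5571 -0.2332 -0.0147] yaw_y 16.19 z [ 0.03  -0.029 -0.999] F [-1.1  0.1 -1.6] T [-0.04  0.04 -0.03] op 0.282 q [-0.51  0.43  1.81 -0.01  0.85 -0.78]
```

View pics/i4.png

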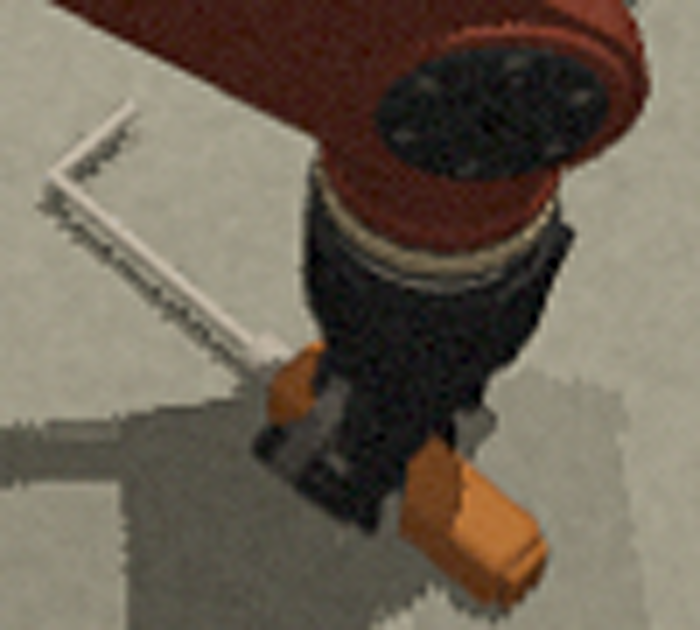

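Emit:
apply_moves([
  {"x":0,"y":0,"z":0.01,"twist":0,"grip":0},
  {"x":0,"y":0,"z":0.02,"twist":0,"grip":0},
  {"x":0,"y":0,"z":0.03,"twist":0,"grip":0},
  {"x":0,"y":0,"z":0.03,"twist":0,"grip":0},
  {"x":-0.01,"y":0.02,"z":0.03,"twist":0,"grip":0},
  {"x":-0.01,"y":0.02,"z":0.03,"twist":0,"grip":0},
])

```text
time: 6.92
tool_pos: [0.5271, -0.1897, 0.1314]
ee_rot: [0.602, 0.799, -0.005, 0.01]
force: [0.1, -0.5, -1.3]
opening: 0.283
```

```bash
python3 st.py;  python3 - <<'E'
from h import *
s=viewer.snapshot("side");t=viewer.snapshot("top")
cv2.imwrite("pics/j1.png",s);cv2.imwrite("pics/j2.png",t)
E
python3 st.py
```

```text
t 6.92 p [ 0.5271 -0.1897  0.1314] yaw_y 16.04 z [ 0.01  -0.019 -1.   ] F [ 0.1 -0.5 -1.3] T [0.   0.01 0.06] op 0.283 q [-0.46  0.15  1.85 -0.01  1.12 -0.74]
t 7.02 p [ 0.5309 -0.1897  0.1369] yaw_y 16.22 z [ 0.021 -0.024 -0.999] F [ 0.8 -0.6 -1.7] T [-0.11 -0.03 -0.  ] op 0.284 q [-0.46  0.15  1.84 -0.01  1.12 -0.74]
```

View pics/j1.png

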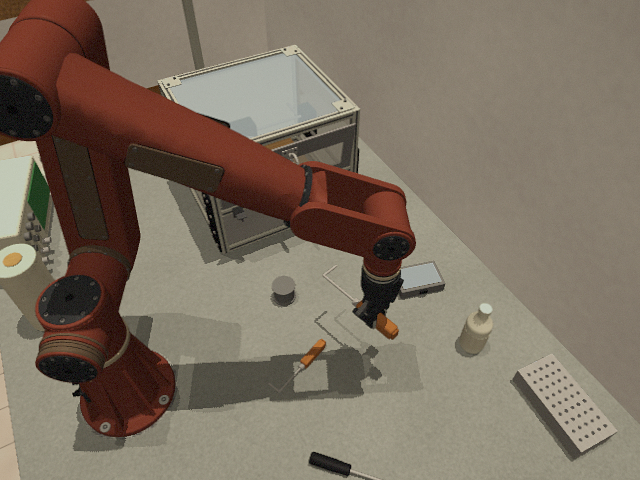

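View pics/j2.png

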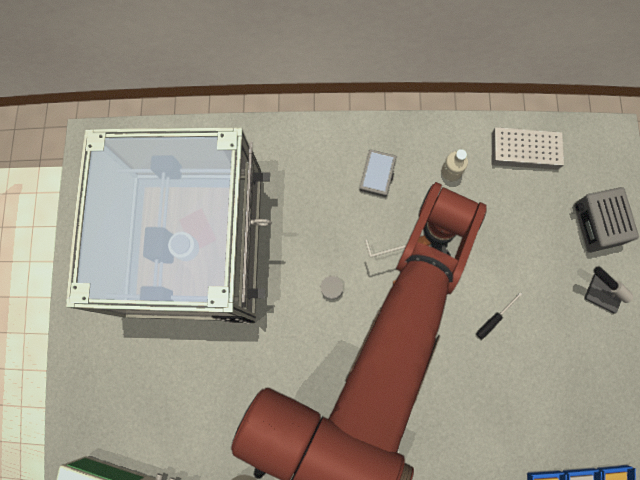

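```bash
python3 - <<'E'
import cv2,numpy as np
s=cv2.imread("pics/j1.png");t=cv2.imread("pics/j2.png")
a=cv2.resize(s[255:335,315:365],None,fx=7,fy=7,interpolation=2);b=cv2.resize(t[225:285,355:410],None,fx=7,fy=7,interpolation=2)
b=cv2.copyMakeBorder(b,0,a.shape[0]-b.shape[0],0,0,0)
cv2.imwrite("pics/j3.png",np.hstack([a,b]))
E
```

```text
(no output)
```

View pics/j3.png

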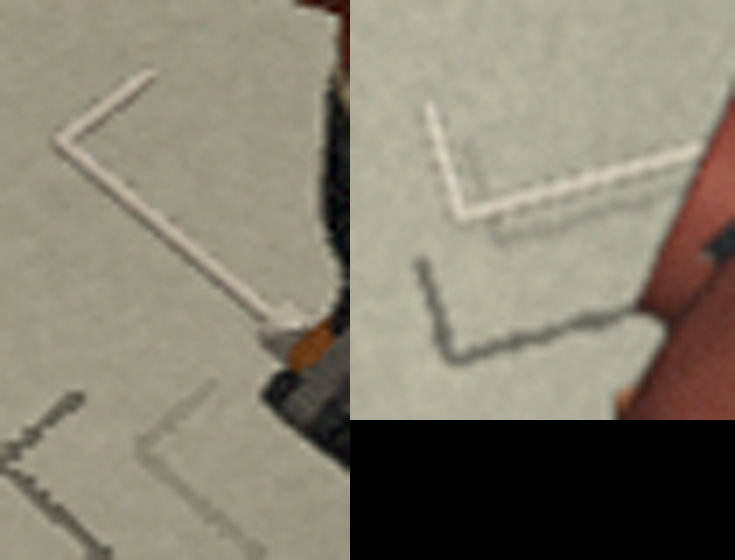

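```bash
python3 - <<'E'
from h import *
b,e1=tri([("side",323.9,275.3),("top",371,255.6)]);t,e2=tri([("side",336.7,265.4),("top",366.4,239.9)])
print(b,t,np.linalg.norm(t-b),e1,e2, t-b)
E
```

```text
[ 0.48543041 -0.03554914  0.16583144] [ 0.52502385 -0.0248741   0.16599406] 0.04100760686867686 [np.float64(0.002120930218367149), np.float64(0.0021209302183671673)] [np.float64(0.002074150393864714), np.float64(0.00207415039386469)] [0.03959345 0.01067504 0.00016262]
```

Emit:
apply_moves([
  {"x":-0.009,"y":0.029,"z":0.0145,"twist":-2.2,"grip":0},
  {"x":-0.009,"y":0.029,"z":0.0145,"twist":-2.2,"grip":0},
  {"x":-0.009,"y":0.029,"z":0.0145,"twist":-2.2,"grip":0},
  {"x":-0.009,"y":0.029,"z":0.0145,"twist":-2.2,"grip":0},
  {"x":-0.009,"y":0.029,"z":0.0145,"twist":-2.2,"grip":0},
  {"x":-0.009,"y":0.029,"z":0.0145,"twist":-2.2,"grip":0},
  {"x":-0.009,"y":0.025,"z":0.0145,"twist":-2.2,"grip":0},
  {"x":-0.009,"y":0.015,"z":0.0145,"twist":-2.2,"grip":0},
  {"x":0,"y":0,"z":0,"twist":0,"grip":0},
  {"x":0,"y":0,"z":0,"twist":0,"grip":0},
])

```text
time: 7.85
tool_pos: [0.4498, 0.0311, 0.2513]
ee_rot: [0.721, 0.693, -0.008, 0.011]
force: [-0.1, 0.1, -1.2]
opening: 0.287
```

```bash
cat > look.py <<'E'
import sys
from h import *
n=sys.argv[1]
s=viewer.snapshot("side");t=viewer.snapshot("top")
cv2.imwrite(f"pics/{n}s.png",s);cv2.imwrite(f"pics/{n}t.png",t)
E
python3 st.py;  python3 look.py k1;python3 st.py
```

```text
t 7.85 p [0.4498 0.0311 0.2513] yaw_y -2.27 z [ 0.004 -0.028 -1.   ] F [-0.1  0.1 -1.2] T [-0.01  0.02  0.02] op 0.287 q [-0.07 -0.2   1.96 -0.03  1.38 -0.02]
t 7.95 p [0.45   0.0304 0.2508] yaw_y -2.39 z [ 0.003 -0.028 -1.   ] F [-0.2 -0.4 -1.8] T [-0.02  0.03 -0.01] op 0.283 q [-0.07 -0.2   1.96 -0.03  1.38 -0.02]
```

View pics/k1s.png

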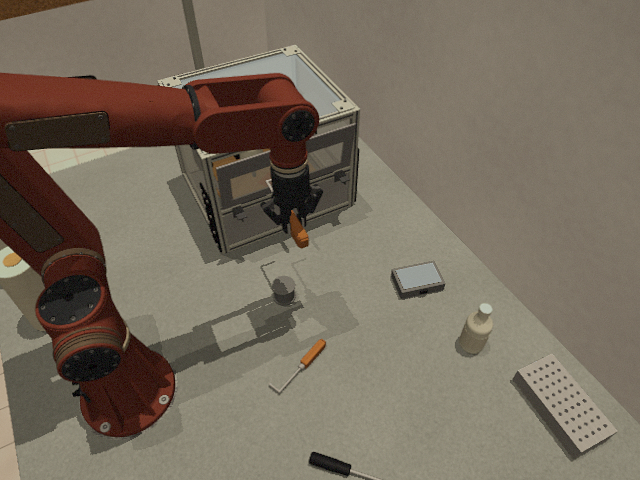

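View pics/k1t.png

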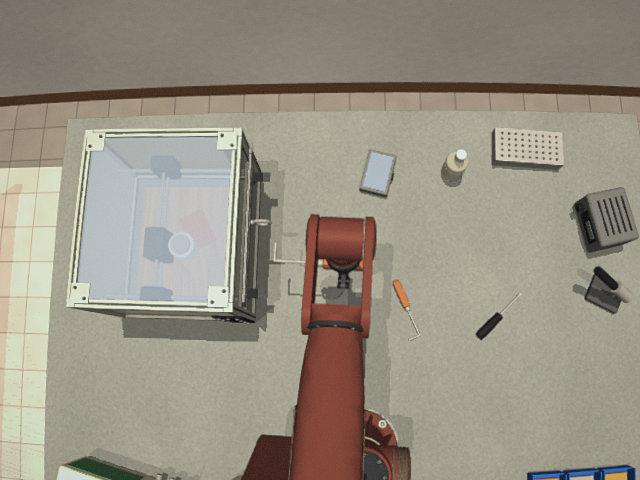

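```bash
python3 - <<'E'
import cv2,numpy as np
s=cv2.imread("pics/k1s.png");t=cv2.imread("pics/k1t.png")
a=cv2.resize(s[140:220,245:325],None,fx=5,fy=5,interpolation=2);b=cv2.resize(t[205:285,235:315],None,fx=5,fy=5,interpolation=2)
cv2.imwrite("pics/k3.png",np.hstack([a,b]))
E
```

```text
(no output)
```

View pics/k3.png

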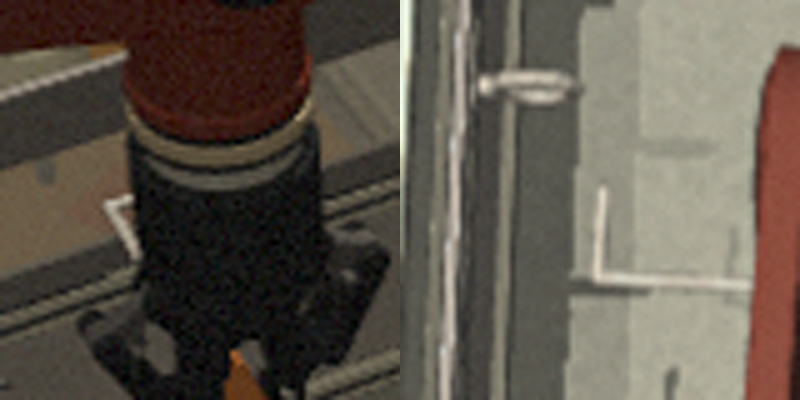

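```bash
python3 - <<'E'
from h import *
b,e=tri([("side",266.4,181),("top",274.6,260.6)]);print(b,e)
t=onplane("top",275.4,242.4,b[2]);print(t,t-b)
E
```

```text
[0.4557788  0.18817568 0.28831923] [np.float64(0.0012570314607902814), np.float64(0.0012570314607903053)]
[0.49881711 0.18660581 0.28831923] [ 4.30383078e-02 -1.56987479e-03 -5.55111512e-17]
```

Emit:
apply_moves([
  {"x":0,"y":0.016,"z":0,"twist":0.5,"grip":0},
  {"x":0,"y":0.016,"z":-0.001,"twist":0,"grip":0},
  {"x":0,"y":0,"z":0,"twist":0,"grip":0},
  {"x":0.01,"y":0,"z":0,"twist":0,"grip":0},
  {"x":0.01,"y":0,"z":0,"twist":0,"grip":0},
  {"x":0,"y":0,"z":0,"twist":0,"grip":0},
])

```text
time: 8.45
tool_pos: [0.4698, 0.0561, 0.2421]
ee_rot: [0.721, 0.693, -0.014, 0.008]
force: [0.1, -0.3, -1.7]
opening: 0.28
```

```bash
python3 st.py;  python3 look.py k4;python3 st.py; python3 - <<'E'
import cv2,numpy as np
s=cv2.imread("pics/k4s.png");t=cv2.imread("pics/k4t.png")
a=cv2.resize(s[120:200,245:325],None,fx=5,fy=5,interpolation=2);b=cv2.resize(t[205:285,235:315],None,fx=5,fy=5,interpolation=2)
cv2.imwrite("pics/k5.png",np.hstack([a,b]))
E
```

```text
t 8.45 p [0.4698 0.0561 0.2421] yaw_y -2.23 z [-0.009 -0.032 -0.999] F [ 0.1 -0.3 -1.7] T [-0.01 -0.01 -0.03] op 0.28 q [-0.01 -0.13  1.92 -0.03  1.36  0.04]
t 8.55 p [0.4684 0.0563 0.242 ] yaw_y -2.24 z [-0.011 -0.032 -0.999] F [ 0.2  0.9 -1.5] T [-0.05 -0.03 -0.05] op 0.282 q [-0.01 -0.13  1.92 -0.03  1.37  0.04]
```

View pics/k5.png

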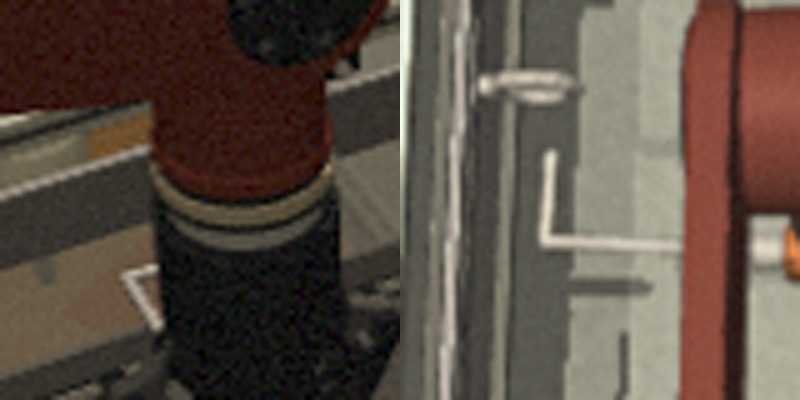

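```bash
python3 - <<'E'
from h import *
b,e=tri([("side",270.4,175),("top",264,253)]);print(b,e)
t=onplane("top",265,235.4,b[2]);print(t,t-b)
E
```

```text
[0.47610046 0.21364583 0.27822268] [np.float64(0.00029677158585030635), np.float64(0.00029677158585022134)]
[0.5173725  0.21195913 0.27822268] [ 4.12720408e-02 -1.68669863e-03  5.55111512e-17]
```

Emit:
apply_moves([
  {"x":0,"y":0.007,"z":0.008,"twist":0.3,"grip":0},
  {"x":0,"y":0,"z":0,"twist":0,"grip":0},
  {"x":0.012,"y":0,"z":0.001,"twist":0,"grip":0},
])

```text
time: 8.8
tool_pos: [0.4782, 0.0628, 0.2506]
ee_rot: [0.719, 0.695, -0.017, 0.006]
force: [-0.0, -0.1, -2.0]
opening: 0.285
```

```bash
python3 st.py;  python3 look.py k6;python3 st.py; python3 - <<'E'
import cv2,numpy as np
s=cv2.imread("pics/k6s.png");t=cv2.imread("pics/k6t.png")
a=cv2.resize(s[120:200,245:325],None,fx=5,fy=5,interpolation=2);b=cv2.resize(t[205:285,235:315],None,fx=5,fy=5,interpolation=2)
cv2.imwrite("pics/k7.png",np.hstack([a,b]))
E
```

```text
t 8.8 p [0.4782 0.0628 0.2506] yaw_y -2.02 z [-0.016 -0.032 -0.999] F [-0.  -0.1 -2. ] T [ 0.05 -0.05  0.01] op 0.285 q [ 0.01 -0.11  1.88 -0.03  1.38  0.05]
t 8.9 p [0.4811 0.0627 0.2518] yaw_y -2.04 z [-0.011 -0.032 -0.999] F [-0.8 -0.5 -1.6] T [ 0.01 -0.03  0.02] op 0.282 q [ 0.01 -0.11  1.88 -0.03  1.38  0.05]
```

View pics/k7.png

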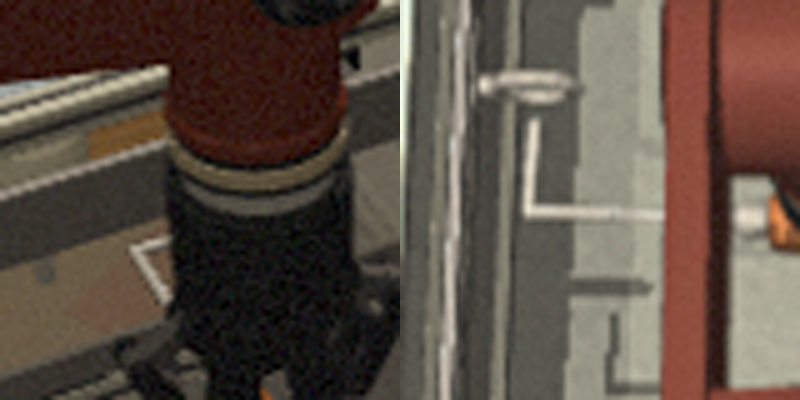

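```bash
python3 - <<'E'
from h import *
b,e=tri([("side",272,169.6),("top",260.6,247.8)]);print(b,e)
t=onplane("top",262.2,229.4,b[2]);print(t,t-b)
print(onplane("top",262,222.6,.2853))
E
```

```text
[0.48558878 0.22082735 0.28612461] [np.float64(0.0014814603994552878), np.float64(0.0014814603994552829)]
[0.52979418 0.21759291 0.28612461] [ 4.42053981e-02 -3.23444384e-03  5.55111512e-17]
[0.54594391 0.21846685 0.2853    ]
```

Emit:
apply_moves([
  {"x":0.01,"y":0.0005,"z":0.001,"twist":0,"grip":0},
  {"x":0.01,"y":0,"z":0.001,"twist":0,"grip":0},
  {"x":0,"y":0,"z":0,"twist":0,"grip":0},
])

```text
time: 9.15
tool_pos: [0.502, 0.0634, 0.2547]
ee_rot: [0.719, 0.695, -0.015, 0.008]
force: [0.4, -0.3, -2.0]
opening: 0.281
```

```bash
python3 st.py
```

```text
t 9.15 p [0.502  0.0634 0.2547] yaw_y -2.0 z [-0.01  -0.032 -0.999] F [ 0.4 -0.3 -2. ] T [-0.05 -0.06  0.03] op 0.281 q [ 0.01 -0.06  1.83 -0.03  1.38  0.05]
```

Emit:
apply_moves([
  {"x":0.009,"y":0,"z":0.001,"twist":0,"grip":0},
  {"x":0.009,"y":0,"z":0.001,"twist":0,"grip":0},
  {"x":0,"y":0,"z":0,"twist":0,"grip":0},
])

```text
time: 9.4
tool_pos: [0.5218, 0.0635, 0.2568]
ee_rot: [0.719, 0.695, -0.015, 0.008]
force: [1.0, -0.3, -1.2]
opening: 0.285
```

```bash
python3 st.py;  python3 look.py k8;python3 st.py; python3 - <<'E'
import cv2,numpy as np
s=cv2.imread("pics/k8s.png");t=cv2.imread("pics/k8t.png")
a=cv2.resize(s[120:200,245:325],None,fx=5,fy=5,interpolation=2);b=cv2.resize(t[205:265,235:295],(400,400),interpolation=2)
cv2.imwrite("pics/k9.png",np.hstack([a,b]))
E
```

```text
t 9.4 p [0.5218 0.0635 0.2568] yaw_y -1.99 z [-0.01  -0.032 -0.999] F [ 1.  -0.3 -1.2] T [-0.02 -0.01  0.02] op 0.285 q [ 0.01 -0.02  1.79 -0.03  1.39  0.05]
t 9.5 p [0.5205 0.0635 0.2565] yaw_y -1.99 z [-0.012 -0.032 -0.999] F [ 0.2  0.4 -1.6] T [-0.01  0.02 -0.02] op 0.283 q [ 0.01 -0.02  1.79 -0.03  1.39  0.05]
```

View pics/k9.png

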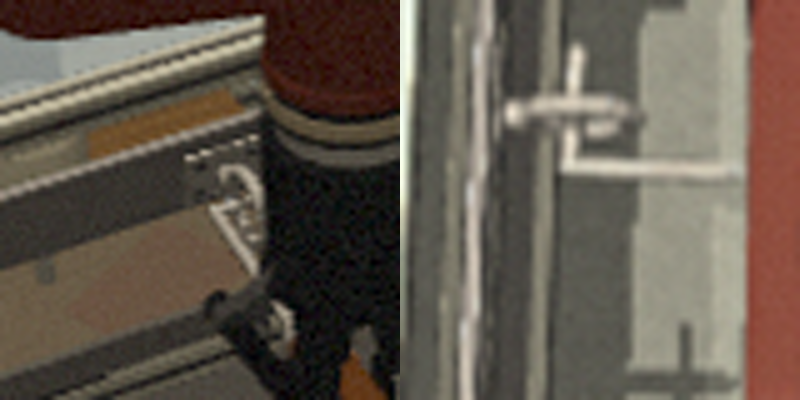

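```bash
cat > arc.py <<'E'
import numpy as np
def eye(th): return np.array([.271-.128*np.sin(th)-.034*np.cos(th), .163+.128*np.cos(th)-.034*np.sin(th)])
def tan(th): return np.array([-.128*np.cos(th)+.034*np.sin(th), -.128*np.sin(th)-.034*np.cos(th)])/.13244
for th in np.arange(.133,1.6,.12):
    p=eye(th)+.0125*tan(th); print(round(th,3),"eye",eye(th).round(4),"pin",p.round(4),"tcp",(p-[.156,.0345]).round(4))
E
python3 arc.py
```

```text
0.133 eye [0.2203 0.2854] pin [0.2088 0.2806] tcp [0.0528 0.2461]
0.253 eye [0.206  0.2784] pin [0.1951 0.2723] tcp [0.0391 0.2378]
0.373 eye [0.1927 0.2698] pin [0.1826 0.2624] tcp [0.0266 0.2279]
0.493 eye [0.1805 0.2597] pin [0.1713 0.2511] tcp [0.0153 0.2166]
0.613 eye [0.1695 0.2481] pin [0.1615 0.2386] tcp [0.0055 0.2041]
0.733 eye [0.1601 0.2354] pin [0.1533 0.2249] tcp [-0.0027  0.1904]
0.853 eye [0.1522 0.2216] pin [0.1467 0.2104] tcp [-0.0093  0.1759]
0.973 eye [0.1461 0.2069] pin [0.1419 0.1951] tcp [-0.0141  0.1606]
1.093 eye [0.1417 0.1917] pin [0.139  0.1795] tcp [-0.017  0.145]
1.213 eye [0.1392 0.176 ] pin [0.138  0.1635] tcp [-0.018  0.129]
1.333 eye [0.1386 0.1601] pin [0.1389 0.1476] tcp [-0.0171  0.1131]
1.453 eye [0.1399 0.1443] pin [0.1417 0.1319] tcp [-0.0143  0.0974]
1.573 eye [0.1431 0.1287] pin [0.1463 0.1166] tcp [-0.0097  0.0821]
```

Emit:
apply_moves([
  {"x":0,"y":-0.003,"z":-0.0025,"twist":0,"grip":0},
  {"x":0,"y":-0.003,"z":-0.0025,"twist":0,"grip":0},
  {"x":0,"y":-0.003,"z":-0.0025,"twist":0,"grip":0},
  {"x":0,"y":-0.003,"z":-0.002,"twist":0,"grip":0},
  {"x":0,"y":-0.003,"z":-0.002,"twist":0,"grip":0},
  {"x":0,"y":-0.003,"z":-0.002,"twist":0,"grip":0},
  {"x":0,"y":-0.003,"z":-0.002,"twist":0,"grip":0},
  {"x":0,"y":-0.003,"z":-0.002,"twist":0,"grip":0},
])

```text
time: 10.17
tool_pos: [0.5194, 0.0393, 0.2378]
ee_rot: [0.719, 0.695, -0.014, 0.006]
force: [-0.1, 2.2, -0.0]
opening: 0.284
```

```bash
python3 st.py;  python3 look.py l1;python3 st.py; python3 - <<'E'
import cv2,numpy as np
s=cv2.imread("pics/l1s.png");t=cv2.imread("pics/l1t.png")
a=cv2.resize(s[120:200,225:305],None,fx=5,fy=5,interpolation=2);b=cv2.resize(t[205:265,235:295],(400,400),interpolation=2)
cv2.imwrite("pics/l1.png",np.hstack([a,b]))
E
```

```text
t 10.17 p [0.5194 0.0393 0.2378] yaw_y -1.94 z [-0.012 -0.028 -1.   ] F [-0.1  2.2 -0. ] T [ 0.38 -0.06  0.09] op 0.284 q [-0.04 -0.02  1.82 -0.03  1.35 -0.  ]
t 10.27 p [0.5193 0.0388 0.2375] yaw_y -1.98 z [-0.013 -0.029 -1.   ] F [-0.4  0.  -0.5] T [ 0.08 -0.02  0.03] op 0.279 q [-0.04 -0.02  1.82 -0.03  1.35 -0.  ]
```

View pics/l1.png

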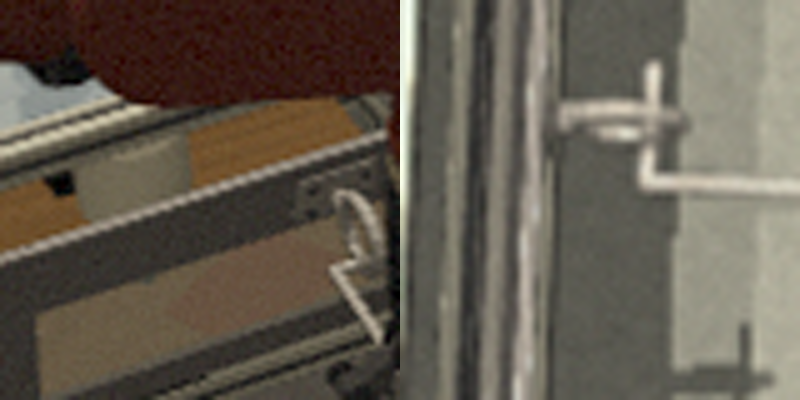

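Emit:
apply_moves([
  {"x":0,"y":-0.0033,"z":-0.0025,"twist":0,"grip":0},
  {"x":0,"y":-0.0033,"z":-0.0025,"twist":0,"grip":0},
  {"x":0,"y":-0.0032,"z":-0.0025,"twist":0,"grip":0},
  {"x":0,"y":-0.003,"z":-0.0028,"twist":0,"grip":0},
  {"x":0,"y":-0.003,"z":-0.0028,"twist":0,"grip":0},
  {"x":0,"y":-0.003,"z":-0.0028,"twist":0,"grip":0},
  {"x":0,"y":-0.003,"z":-0.003,"twist":0,"grip":0},
  {"x":0,"y":-0.0027,"z":-0.003,"twist":0,"grip":0},
  {"x":0,"y":-0.0027,"z":-0.003,"twist":0,"grip":0},
  {"x":0,"y":-0.0025,"z":-0.003,"twist":0,"grip":0},
  {"x":0,"y":-0.0025,"z":-0.003,"twist":0,"grip":0},
  {"x":0,"y":-0.0025,"z":-0.003,"twist":0,"grip":0},
])

```text
time: 11.27
tool_pos: [0.5193, 0.0005, 0.2002]
ee_rot: [0.719, 0.695, -0.015, 0.006]
force: [0.3, 0.1, -0.6]
opening: 0.284
```

```bash
python3 st.py
```

```text
t 11.27 p [5.193e-01 5.000e-04 2.002e-01] yaw_y -1.96 z [-0.013 -0.029 -0.999] F [ 0.3  0.1 -0.6] T [0.26 0.01 0.01] op 0.284 q [-0.12  0.01  1.86 -0.03  1.28 -0.07]
```

Emit:
apply_moves([
  {"x":0,"y":-0.002,"z":-0.003,"twist":0,"grip":0},
  {"x":0,"y":-0.0018,"z":-0.0032,"twist":0,"grip":0},
  {"x":0,"y":-0.0017,"z":-0.0033,"twist":0,"grip":0},
  {"x":0,"y":-0.0015,"z":-0.0033,"twist":0,"grip":0},
  {"x":0,"y":-0.0014,"z":-0.0033,"twist":0,"grip":0},
  {"x":0,"y":-0.0012,"z":-0.0033,"twist":0,"grip":0},
  {"x":0,"y":-0.001,"z":-0.0033,"twist":0,"grip":0},
  {"x":0,"y":-0.001,"z":-0.0033,"twist":0,"grip":0},
  {"x":0,"y":-0.0008,"z":-0.0033,"twist":0,"grip":0},
  {"x":0,"y":-0.0006,"z":-0.0033,"twist":0,"grip":0},
])

```text
time: 12.1
tool_pos: [0.5191, -0.0149, 0.1639]
ee_rot: [0.719, 0.695, -0.016, 0.006]
force: [0.0, -0.4, -1.4]
opening: 0.281
```

```bash
python3 st.py;  python3 look.py l3;python3 st.py; python3 - <<'E'
import cv2,numpy as np
s=cv2.imread("pics/l3s.png");t=cv2.imread("pics/l3t.png")
a=cv2.resize(s[100:240,200:340],(400,400),interpolation=2);b=cv2.resize(t[195:275,235:315],(400,400),interpolation=2)
cv2.imwrite("pics/l3.png",np.hstack([a,b]))
E
```

```text
t 12.1 p [ 0.5191 -0.0149  0.1639] yaw_y -1.96 z [-0.013 -0.031 -0.999] F [ 0.  -0.4 -1.4] T [0.08 0.01 0.04] op 0.281 q [-0.14  0.05  1.9  -0.03  1.21 -0.1 ]
t 12.2 p [ 0.5185 -0.0149  0.1633] yaw_y -1.97 z [-0.015 -0.031 -0.999] F [ 0.5 -0.2 -1.9] T [0.04 0.03 0.02] op 0.281 q [-0.14  0.05  1.9  -0.03  1.21 -0.1 ]
```

View pics/l3.png

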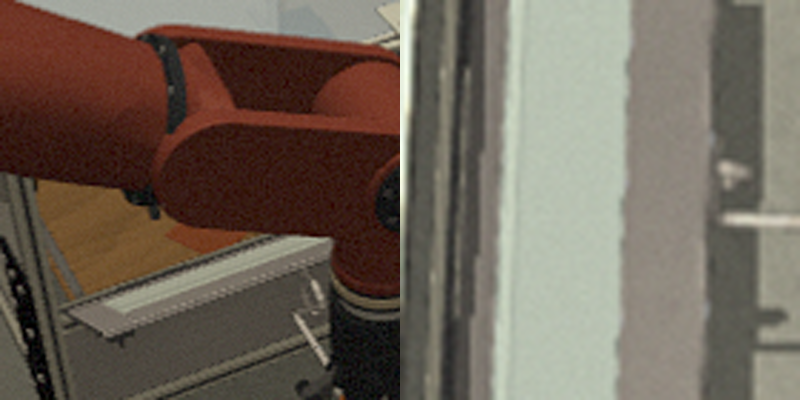

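```bash
python3 - <<'E'
from h import *
from arc import eye
for th in np.arange(.8,1.6,.1):
    P=[.545,.271-.155*np.sin(th)-.003*np.cos(th),.163+.155*np.cos(th)-.003*np.sin(th)]
    Q=[.545,.271-.155*np.sin(th)+.003*np.cos(th),.163+.155*np.cos(th)+.003*np.sin(th)]
    print(round(th,2),proj("top",[P,Q]).round(1).tolist(), "near corner side",proj("side",[[.36,Q[1]+.004,Q[2]]]).round(1), proj("side",[[.545,*eye(th)]]).round(1))
E
```

```text
0.133 eye [0.2203 0.2854] pin [0.2088 0.2806] tcp [0.0528 0.2461]
0.253 eye [0.206  0.2784] pin [0.1951 0.2723] tcp [0.0391 0.2378]
0.373 eye [0.1927 0.2698] pin [0.1826 0.2624] tcp [0.0266 0.2279]
0.493 eye [0.1805 0.2597] pin [0.1713 0.2511] tcp [0.0153 0.2166]
0.613 eye [0.1695 0.2481] pin [0.1615 0.2386] tcp [0.0055 0.2041]
0.733 eye [0.1601 0.2354] pin [0.1533 0.2249] tcp [-0.0027  0.1904]
0.853 eye [0.1522 0.2216] pin [0.1467 0.2104] tcp [-0.0093  0.1759]
0.973 eye [0.1461 0.2069] pin [0.1419 0.1951] tcp [-0.0141  0.1606]
1.093 eye [0.1417 0.1917] pin [0.139  0.1795] tcp [-0.017  0.145]
1.213 eye [0.1392 0.176 ] pin [0.138  0.1635] tcp [-0.018  0.129]
1.333 eye [0.1386 0.1601] pin [0.1389 0.1476] tcp [-0.0171  0.1131]
1.453 eye [0.1399 0.1443] pin [0.1417 0.1319] tcp [-0.0143  0.0974]
1.573 eye [0.1431 0.1287] pin [0.1463 0.1166] tcp [-0.0097  0.0821]
0.8 [[289.0, 224.3], [287.1, 223.9]] near corner side [[233.2 205.5]] [[308.  195.4]]
0.9 [[293.7, 225.4], [292.0, 225.0]] near corner side [[235.6 211.9]] [[309.2 200.4]]
1.0 [[297.9, 226.6], [296.3, 226.1]] near corner side [[237.8 218.3]] [[310.2 205.2]]
1.1 [[301.4, 227.8], [300.1, 227.3]] near corner side [[239.9 224.5]] [[310.9 209.7]]
1.2 [[304.3, 229.0], [303.3, 228.5]] near corner side [[241.8 230.5]] [[311.4 213.9]]
1.3 [[306.6, 230.3], [305.8, 229.8]] near corner side [[243.4 236.2]] [[311.7 217.8]]
1.4 [[308.2, 231.6], [307.7, 231.1]] near corner side [[244.7 241.6]] [[311.7 221.4]]
1.5 [[309.2, 232.9], [308.9, 232.4]] near corner side [[245.8 246.5]] [[311.4 224.5]]
```

Emit:
apply_moves([
  {"x":0,"y":-0.0006,"z":-0.0035,"twist":0,"grip":0},
  {"x":0,"y":-0.0006,"z":-0.0035,"twist":0,"grip":0},
  {"x":0,"y":-0.0005,"z":-0.0035,"twist":0,"grip":0},
  {"x":0,"y":-0.0004,"z":-0.0035,"twist":0,"grip":0},
  {"x":0,"y":-0.0003,"z":-0.0035,"twist":0,"grip":0},
  {"x":0,"y":-0.0002,"z":-0.0035,"twist":0,"grip":0},
  {"x":0,"y":-0.0001,"z":-0.0035,"twist":0,"grip":0},
  {"x":0,"y":0,"z":-0.0035,"twist":0,"grip":0},
  {"x":0,"y":0,"z":-0.0035,"twist":0,"grip":0},
  {"x":0,"y":0.0002,"z":-0.0035,"twist":0,"grip":0},
  {"x":0,"y":0.0003,"z":-0.0035,"twist":0,"grip":0},
  {"x":0,"y":0.0004,"z":-0.0035,"twist":0,"grip":0},
])

```text
time: 13.2
tool_pos: [0.5192, -0.0172, 0.1179]
ee_rot: [0.719, 0.695, -0.016, 0.007]
force: [-0.1, 0.8, -1.0]
opening: 0.288
```

```bash
python3 st.py
```

```text
t 13.2 p [ 0.5192 -0.0172  0.1179] yaw_y -1.95 z [-0.013 -0.032 -0.999] F [-0.1  0.8 -1. ] T [ 0.03 -0.05 -0.  ] op 0.288 q [-0.15  0.11  1.93 -0.04  1.11 -0.1 ]
```

Emit:
apply_moves([
  {"x":0,"y":0.0004,"z":-0.003,"twist":0,"grip":0},
  {"x":0,"y":0.0005,"z":-0.003,"twist":0,"grip":0},
  {"x":0,"y":0.0006,"z":-0.003,"twist":0,"grip":0},
  {"x":0,"y":0.0007,"z":-0.003,"twist":0,"grip":0},
  {"x":0,"y":0.0007,"z":-0.003,"twist":0,"grip":0},
  {"x":0,"y":0.0008,"z":-0.003,"twist":0,"grip":0},
  {"x":0,"y":0.0008,"z":-0.003,"twist":0,"grip":0},
  {"x":0,"y":0.001,"z":-0.003,"twist":0,"grip":0},
])

```text
time: 13.87
tool_pos: [0.5193, -0.0112, 0.0912]
ee_rot: [0.719, 0.695, -0.016, 0.007]
force: [0.5, 1.0, -2.1]
opening: 0.284
```

```bash
python3 st.py;  python3 look.py l5;python3 st.py; python3 - <<'E'
import cv2,numpy as np
s=cv2.imread("pics/l5s.png");t=cv2.imread("pics/l5t.png")
a=cv2.resize(s[120:260,220:360],(400,400),interpolation=2);b=cv2.resize(t[195:275,235:315],(400,400),interpolation=2)
cv2.imwrite("pics/l5.png",np.hstack([a,b]))
E
```

```text
t 13.87 p [ 0.5193 -0.0112  0.0912] yaw_y -1.95 z [-0.013 -0.032 -0.999] F [ 0.5  1.  -2.1] T [0.02 0.02 0.02] op 0.284 q [-0.14  0.14  1.95 -0.04  1.06 -0.08]
t 13.97 p [ 0.5186 -0.0111  0.0906] yaw_y -1.94 z [-0.014 -0.032 -0.999] F [-0.2  0.6 -1.3] T [-0.03  0.03  0.02] op 0.281 q [-0.14  0.14  1.95 -0.04  1.06 -0.08]
```

View pics/l5.png

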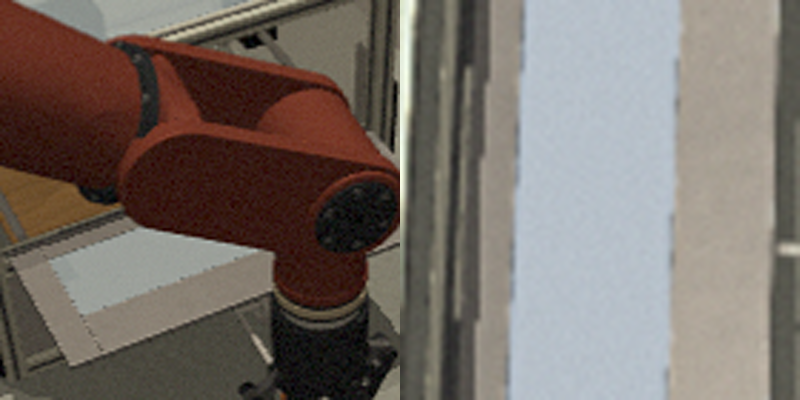

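Emit:
apply_moves([
  {"x":0,"y":0.0008,"z":-0.002,"twist":0,"grip":0},
  {"x":0,"y":0.0008,"z":-0.002,"twist":0,"grip":0},
  {"x":0,"y":0.0005,"z":-0.002,"twist":0,"grip":0},
])

```text
time: 14.22
tool_pos: [0.5195, -0.0098, 0.0853]
ee_rot: [0.719, 0.695, -0.016, 0.008]
force: [-1.6, -4.6, 4.5]
opening: 0.283
```

```bash
python3 st.py
```

```text
t 14.22 p [ 0.5195 -0.0098  0.0853] yaw_y -1.9 z [-0.013 -0.034 -0.999] F [-1.6 -4.6  4.5] T [0.12 0.18 0.15] op 0.283 q [-0.13  0.15  1.95 -0.04  1.05 -0.08]
```

Emit:
apply_moves([
  {"x":0,"y":0.0005,"z":-0.0015,"twist":0,"grip":0},
  {"x":0,"y":0.0005,"z":-0.0015,"twist":0,"grip":0},
])

```text
time: 14.38
tool_pos: [0.521, -0.0104, 0.0842]
ee_rot: [0.718, 0.695, -0.016, 0.009]
force: [-2.1, -5.0, 4.5]
opening: 0.281
```

```bash
python3 st.py
```

```text
t 14.38 p [ 0.521  -0.0104  0.0842] yaw_y -1.87 z [-0.01  -0.036 -0.999] F [-2.1 -5.   4.5] T [0.01 0.13 0.11] op 0.281 q [-0.13  0.16  1.95 -0.04  1.04 -0.08]
```

```bash
python3 look.py l7;python3 st.py; python3 - <<'E'
import cv2,numpy as np
s=cv2.imread("pics/l7s.png");t=cv2.imread("pics/l7t.png")
a=cv2.resize(s[160:260,220:360],(560,400),interpolation=2)
cv2.imwrite("pics/l7.png",a)
from h import *
for th in(1.4,1.5,1.54,1.571,1.6):
    f=lambda x,z,o:[x,.271-z*np.sin(th)-o*np.cos(th)+ -.0245*(x-.546),.163+z*np.cos(th)-o*np.sin(th)]
    print(th,((proj("side",[f(.36,.155,-.003),f(.36,.155,.003),f(.36,0,-.003)])-[220,160])*4).round().tolist())
E
```

```text
t 14.48 p [ 0.5211 -0.0105  0.0842] yaw_y -1.87 z [-0.01  -0.036 -0.999] F [-1.7 -4.8  4.5] T [-0.01  0.1   0.07] op 0.278 q [-0.13  0.16  1.95 -0.04  1.04 -0.08]
1.4 [[99.0, 326.0], [100.0, 334.0], [9.0, 196.0]]
1.5 [[103.0, 345.0], [104.0, 352.0], [9.0, 196.0]]
1.54 [[104.0, 353.0], [106.0, 360.0], [9.0, 196.0]]
1.571 [[105.0, 358.0], [107.0, 365.0], [9.0, 196.0]]
1.6 [[106.0, 363.0], [107.0, 369.0], [9.0, 196.0]]
```

View pics/l7.png

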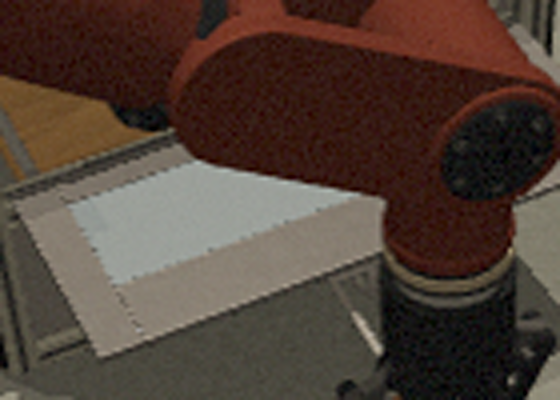

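Emit:
apply_moves([
  {"x":0,"y":-0.003,"z":-0.001,"twist":0,"grip":0},
  {"x":0,"y":-0.001,"z":-0.002,"twist":0,"grip":0},
  {"x":0,"y":0,"z":-0.001,"twist":0,"grip":0},
])

```text
time: 14.73
tool_pos: [0.5233, -0.0145, 0.0823]
ee_rot: [0.719, 0.695, -0.014, 0.01]
force: [-2.6, -1.3, 4.9]
opening: 0.283
```

```bash
python3 look.py l8;python3 st.py; python3 - <<'E'
import cv2,numpy as np
s=cv2.imread("pics/l8s.png");a=cv2.resize(s[160:260,220:360],(560,400),interpolation=2)
cv2.imwrite("pics/l8.png",a)
E
```

```text
t 14.83 p [ 0.5234 -0.0145  0.0823] yaw_y -1.93 z [-0.006 -0.035 -0.999] F [-2.2 -2.3  5.2] T [0.44 0.08 0.2 ] op 0.282 q [-0.14  0.16  1.95 -0.04  1.04 -0.09]
```

View pics/l8.png

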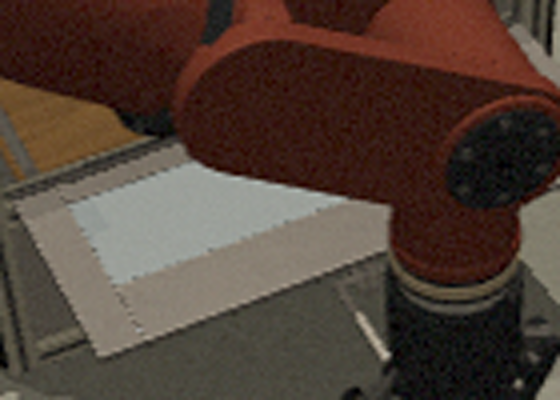

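Emit:
apply_moves([
  {"x":0,"y":0.001,"z":0.005,"twist":0,"grip":0},
  {"x":0,"y":0,"z":0.005,"twist":0,"grip":0},
  {"x":0,"y":0,"z":0,"twist":0,"grip":0},
])

```text
time: 15.08
tool_pos: [0.5223, -0.0131, 0.0913]
ee_rot: [0.719, 0.695, -0.015, 0.01]
force: [0.4, -0.1, -0.8]
opening: 0.283
```

```bash
python3 look.py l9;python3 st.py; python3 - <<'E'
import cv2,numpy as np
s=cv2.imread("pics/l9s.png");a=cv2.resize(s[180:260,270:350],(560,560),interpolation=2)
cv2.imwrite("pics/l9.png",a)
E
```

```text
t 15.18 p [ 0.5215 -0.013   0.0905] yaw_y -1.95 z [-0.009 -0.034 -0.999] F [ 0.7 -0.3 -1.4] T [-0.04 -0.03  0.03] op 0.285 q [-0.14  0.15  1.94 -0.04  1.06 -0.08]
```

View pics/l9.png

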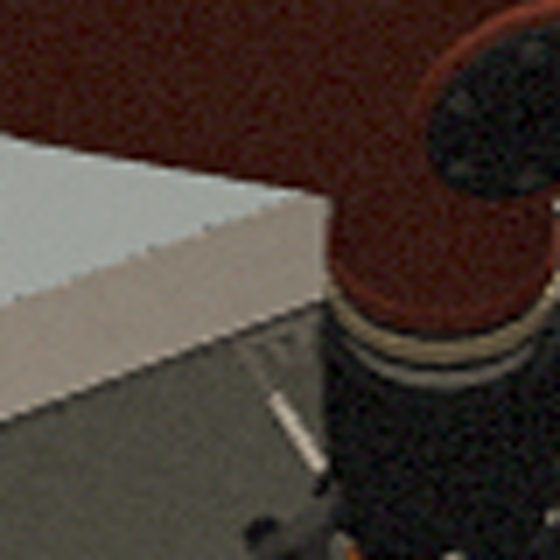

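Emit:
apply_moves([
  {"x":-0.008,"y":0,"z":0.002,"twist":0,"grip":0},
  {"x":-0.008,"y":0,"z":0,"twist":0,"grip":0},
  {"x":-0.008,"y":0,"z":0,"twist":0,"grip":0},
])

```text
time: 15.43
tool_pos: [0.4958, -0.0125, 0.0914]
ee_rot: [0.719, 0.695, -0.016, 0.009]
force: [0.5, 0.2, -1.1]
opening: 0.286
```

```bash
python3 st.py
```

```text
t 15.43 p [ 0.4958 -0.0125  0.0914] yaw_y -1.91 z [-0.011 -0.034 -0.999] F [ 0.5  0.2 -1.1] T [-0.    0.03 -0.03] op 0.286 q [-0.14  0.09  2.   -0.04  1.05 -0.09]
```

Emit:
apply_moves([
  {"x":-0.008,"y":0,"z":0,"twist":0,"grip":0},
  {"x":-0.008,"y":0,"z":0,"twist":0,"grip":0},
  {"x":-0.008,"y":0,"z":0,"twist":0,"grip":0},
])

```text
time: 15.68
tool_pos: [0.4674, -0.0121, 0.0904]
ee_rot: [0.719, 0.695, -0.017, 0.008]
force: [0.8, -0.1, -1.3]
opening: 0.288
```

```bash
python3 st.py
```

```text
t 15.68 p [ 0.4674 -0.0121  0.0904] yaw_y -1.9 z [-0.013 -0.034 -0.999] F [ 0.8 -0.1 -1.3] T [-0.04 -0.03  0.03] op 0.288 q [-0.15  0.04  2.06 -0.04  1.05 -0.1 ]
```

Emit:
apply_moves([
  {"x":-0.008,"y":0,"z":0,"twist":0,"grip":0},
  {"x":0,"y":-0.015,"z":0,"twist":0,"grip":0},
  {"x":0,"y":-0.025,"z":0,"twist":0,"grip":0},
  {"x":0,"y":-0.03,"z":0,"twist":0,"grip":0},
  {"x":0,"y":-0.03,"z":0,"twist":0,"grip":0},
  {"x":0,"y":-0.03,"z":0,"twist":0,"grip":0},
  {"x":0,"y":-0.03,"z":0,"twist":0,"grip":0},
  {"x":0,"y":0,"z":0,"twist":0,"grip":0},
])

```text
time: 16.35
tool_pos: [0.4507, -0.1758, 0.0906]
ee_rot: [0.716, 0.698, -0.017, 0.008]
force: [0.3, -0.2, -0.7]
opening: 0.285
```

```bash
python3 look.py n1;python3 st.py
```

```text
t 16.45 p [ 0.4497 -0.1718  0.0897] yaw_y -1.49 z [-0.016 -0.03  -0.999] F [-0.4  0.6 -1.6] T [-0.01 -0.01 -0.03] op 0.285 q [-0.49  0.06  2.04 -0.04  1.04 -0.44]
```

View pics/n1s.png

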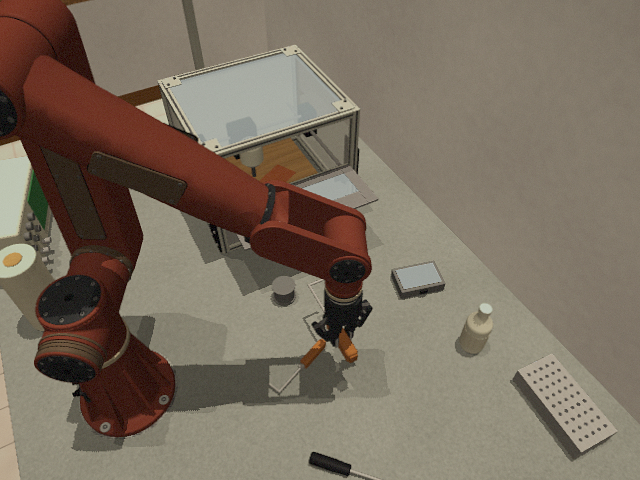

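View pics/n1t.png

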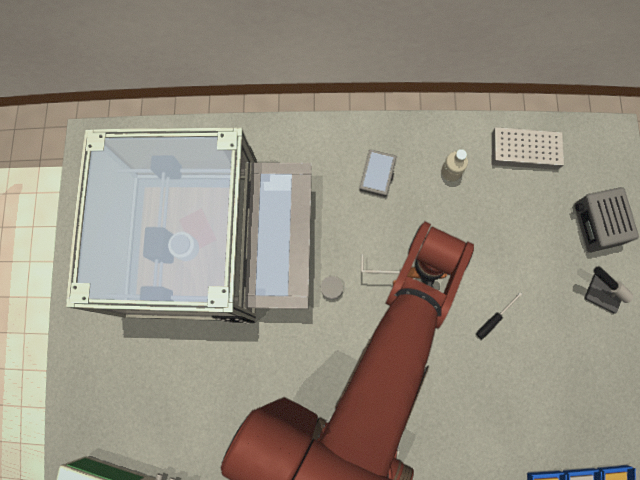

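Emit:
apply_moves([
  {"x":0.018,"y":-0.006,"z":0,"twist":0,"grip":0},
  {"x":0.018,"y":-0.006,"z":0,"twist":0,"grip":0},
  {"x":0.018,"y":-0.006,"z":0,"twist":0,"grip":0},
  {"x":0.018,"y":-0.006,"z":0,"twist":0,"grip":0},
  {"x":0.015,"y":-0.006,"z":0,"twist":0,"grip":0},
  {"x":0.01,"y":0,"z":-0.008,"twist":0,"grip":0},
  {"x":0,"y":0,"z":-0.012,"twist":0,"grip":0},
  {"x":0,"y":0,"z":-0.012,"twist":0,"grip":0},
  {"x":0,"y":0,"z":-0.01,"twist":0,"grip":0},
  {"x":0,"y":0,"z":0,"twist":0,"grip":0},
])

```text
time: 17.28
tool_pos: [0.5436, -0.1875, 0.0418]
ee_rot: [0.713, 0.701, -0.016, -0.001]
force: [0.2, 0.6, -2.5]
opening: 0.282
```

```bash
python3 st.py; python3 look.py n2;python3 st.py;python3 - <<'E'
import cv2,numpy as np
s=cv2.imread("pics/n2s.png");t=cv2.imread("pics/n2t.png")
a=cv2.resize(s[270:380,320:430],(400,400),interpolation=2);b=cv2.resize(t[205:285,345:425],(400,400),interpolation=2)
cv2.imwrite("pics/n2.png",np.hstack([a,b]))
E
```

```text
t 17.28 p [ 0.5436 -0.1875  0.0418] yaw_y -0.94 z [-0.025 -0.021 -0.999] F [ 0.2  0.6 -2.5] T [ 0.02  0.02 -0.  ] op 0.282 q [-0.44  0.33  1.83 -0.04  1.   -0.4 ]
t 17.38 p [ 0.5446 -0.1882  0.0435] yaw_y -0.97 z [-0.023 -0.022 -0.999] F [-0.3  0.8 -1.7] T [-0.04  0.01  0.02] op 0.282 q [-0.44  0.32  1.83 -0.04  1.   -0.4 ]
```

View pics/n2.png

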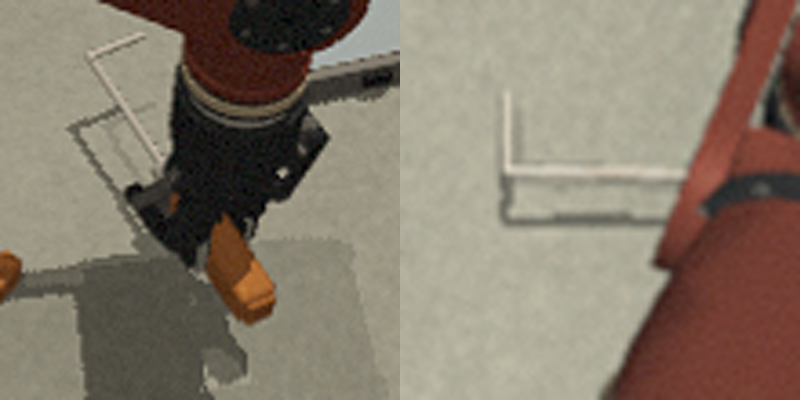

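```bash
python3 - <<'E'
from h import *
print(tri([("side",344.8,285.1),("top",366.6,239.4)]),tri([("side",359.3,280.2),("top",366.4,223.4)]))
E
```

```text
(array([ 0.54477886, -0.02992867,  0.08224259]), [np.float64(0.00027800261622894175), np.float64(0.00027800261622897097)]) (array([ 0.58814021, -0.03008388,  0.07495499]), [np.float64(0.0017442431318163627), np.float64(0.0017442431318164117)])
```

Emit:
apply_moves([
  {"x":0,"y":0,"z":-0.012,"twist":0,"grip":0},
  {"x":0,"y":0,"z":-0.012,"twist":0,"grip":0},
  {"x":0,"y":0,"z":-0.012,"twist":0,"grip":0},
  {"x":0,"y":0,"z":-0.006,"twist":0,"grip":0},
])

```text
time: 17.72
tool_pos: [0.5461, -0.1894, 0.0012]
ee_rot: [0.713, 0.701, -0.015, 0.003]
force: [-0.3, 0.7, -1.3]
opening: 0.283
```

```bash
python3 st.py
```

```text
t 17.72 p [ 0.5461 -0.1894  0.0012] yaw_y -1.0 z [-0.017 -0.025 -1.   ] F [-0.3  0.7 -1.3] T [ 0.01  0.03 -0.02] op 0.283 q [-0.44  0.39  1.84 -0.04  0.92 -0.4 ]
```

Emit:
apply_moves([
  {"x":0,"y":0,"z":-0.004,"twist":0,"grip":0},
  {"x":0,"y":0,"z":-0.003,"twist":0,"grip":0},
])

```text
time: 17.88
tool_pos: [0.5446, -0.189, -0.0086]
ee_rot: [0.713, 0.701, -0.015, 0.002]
force: [0.2, 0.5, -1.7]
opening: 0.283
```

```bash
python3 st.py
```

```text
t 17.88 p [ 0.5446 -0.189  -0.0086] yaw_y -1.03 z [-0.02  -0.024 -1.   ] F [ 0.2  0.5 -1.7] T [-0.04 -0.01  0.03] op 0.283 q [-0.44  0.41  1.84 -0.04  0.9  -0.4 ]
```

Emit:
apply_moves([
  {"x":0,"y":0,"z":-0.003,"twist":0,"grip":0},
])

```text
time: 17.97
tool_pos: [0.5443, -0.189, -0.0123]
ee_rot: [0.713, 0.701, -0.016, 0.001]
force: [1.3, -0.4, -0.4]
opening: 0.281
```

```bash
python3 st.py; python3 look.py n4;python3 - <<'E'
import cv2,numpy as np
s=cv2.imread("pics/n4s.png");t=cv2.imread("pics/n4t.png")
a=cv2.resize(s[280:390,320:430],(400,400),interpolation=2);b=cv2.resize(t[205:285,345:425],(400,400),interpolation=2)
cv2.imwrite("pics/n4.png",np.hstack([a,b]))
E
```

```text
t 17.97 p [ 0.5443 -0.189  -0.0123] yaw_y -1.04 z [-0.02  -0.023 -1.   ] F [ 1.3 -0.4 -0.4] T [ 0.03 -0.01  0.02] op 0.281 q [-0.44  0.41  1.84 -0.04  0.9  -0.4 ]
```

View pics/n4.png

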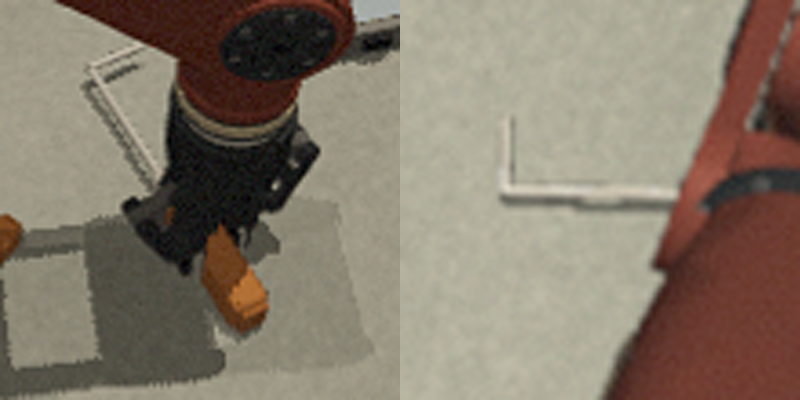

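Heel beginning to touch (load reading dropped). Lower the grip force and ease the hook down flat.

Emit:
apply_moves([
  {"x":0,"y":0,"z":0,"twist":0,"grip":0},
  {"x":0,"y":0,"z":-0.002,"twist":0,"grip":0},
  {"x":0,"y":0,"z":-0.002,"twist":0,"grip":0},
], force=20)

```text
time: 18.32
tool_pos: [0.5451, -0.1891, -0.0146]
ee_rot: [0.713, 0.701, -0.015, 0.001]
force: [-5.1, 3.9, 14.1]
opening: 0.282
```

```bash
python3 st.py; python3 look.py n5;python3 st.py; python3 - <<'E'
import cv2,numpy as np
s=cv2.imread("pics/n5s.png");t=cv2.imread("pics/n5t.png")
a=cv2.resize(s[280:390,320:430],(400,400),interpolation=2);b=cv2.resize(t[205:285,345:425],(400,400),interpolation=2)
cv2.imwrite("pics/n5.png",np.hstack([a,b]))
E
```

```text
t 18.32 p [ 0.5451 -0.1891 -0.0146] yaw_y -1.06 z [-0.02  -0.023 -1.   ] F [-5.1  3.9 14.1] T [ 0.07  0.91 -0.21] op 0.282 q [-0.44  0.42  1.84 -0.04  0.89 -0.4 ]
t 18.42 p [ 0.5453 -0.1893 -0.0143] yaw_y -1.05 z [-0.02  -0.024 -1.   ] F [-3.1  2.2  4.8] T [ 0.04  0.41 -0.1 ] op 0.278 q [-0.44  0.42  1.84 -0.04  0.89 -0.4 ]
```

View pics/n5.png

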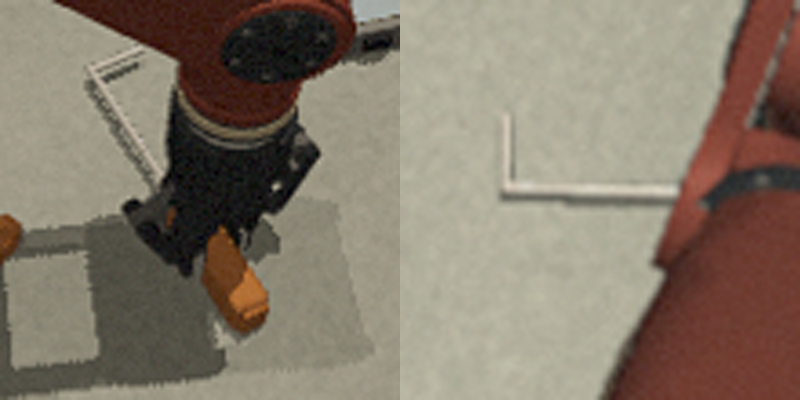

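```bash
python3 - <<'E'
from h import *
print(tri([("side",345.3,299.3),("top",366.4,243)]))
E
```

```text
(array([ 0.54678952, -0.03210444,  0.02355969]), [np.float64(2.356189577111541e-05), np.float64(2.3561895771062283e-05)])
```

Emit:
apply_moves([
  {"x":0,"y":0,"z":-0.0015,"twist":0,"grip":0},
  {"x":0,"y":0,"z":0,"twist":0,"grip":0},
  {"x":0,"y":0,"z":-0.0015,"twist":0,"grip":0},
  {"x":0,"y":0,"z":0,"twist":0,"grip":0},
])

```text
time: 18.75
tool_pos: [0.5469, -0.1898, -0.014]
ee_rot: [0.713, 0.701, -0.015, 0.003]
force: [-1.0, 0.3, -1.3]
opening: 0.282
```

```bash
python3 st.py; python3 look.py n6;python3 st.py; python3 - <<'E'
import cv2,numpy as np
s=cv2.imread("pics/n6s.png");t=cv2.imread("pics/n6t.png")
a=cv2.resize(s[280:390,320:430],(400,400),interpolation=2);b=cv2.resize(t[205:285,345:425],(400,400),interpolation=2)
cv2.imwrite("pics/n6.png",np.hstack([a,b]))
E
```

```text
t 18.75 p [ 0.5469 -0.1898 -0.014 ] yaw_y -1.05 z [-0.017 -0.026 -1.   ] F [-1.   0.3 -1.3] T [-0.01 -0.04  0.01] op 0.282 q [-0.44  0.42  1.84 -0.04  0.89 -0.4 ]
t 18.85 p [ 0.547  -0.1899 -0.0141] yaw_y -1.05 z [-0.017 -0.026 -1.   ] F [ 0.5  0.1 -0.5] T [-0.07 -0.09 -0.  ] op 0.283 q [-0.44  0.42  1.84 -0.04  0.89 -0.4 ]
```

View pics/n6.png

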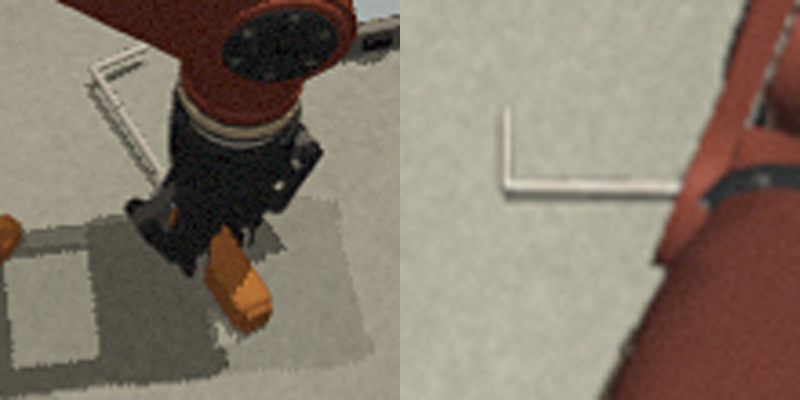

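Emit:
apply_moves([
  {"x":-0.001,"y":0,"z":-0.004,"twist":0,"grip":0},
  {"x":-0.001,"y":0,"z":-0.004,"twist":0,"grip":0},
  {"x":-0.001,"y":0,"z":-0.004,"twist":0,"grip":0},
])

```text
time: 19.1
tool_pos: [0.5474, -0.1898, -0.0149]
ee_rot: [0.713, 0.701, -0.015, 0.003]
force: [-8.3, 7.4, 23.3]
opening: 0.284
```

```bash
python3 st.py; python3 look.py n7;python3 st.py; python3 - <<'E'
import cv2,numpy as np
s=cv2.imread("pics/n7s.png");t=cv2.imread("pics/n7t.png")
a=cv2.resize(s[280:390,320:430],(400,400),interpolation=2);b=cv2.resize(t[205:285,345:425],(400,400),interpolation=2)
cv2.imwrite("pics/n7.png",np.hstack([a,b]))
E
```

```text
t 19.1 p [ 0.5474 -0.1898 -0.0149] yaw_y -1.04 z [-0.018 -0.025 -1.   ] F [-8.3  7.4 23.3] T [ 0.13  1.39 -0.17] op 0.284 q [-0.44  0.42  1.84 -0.04  0.89 -0.4 ]
t 19.2 p [ 0.5474 -0.1898 -0.0149] yaw_y -1.04 z [-0.017 -0.025 -1.   ] F [-8.9  6.9 23.1] T [ 0.07  1.3  -0.16] op 0.279 q [-0.44  0.42  1.84 -0.04  0.89 -0.4 ]
```

View pics/n7.png

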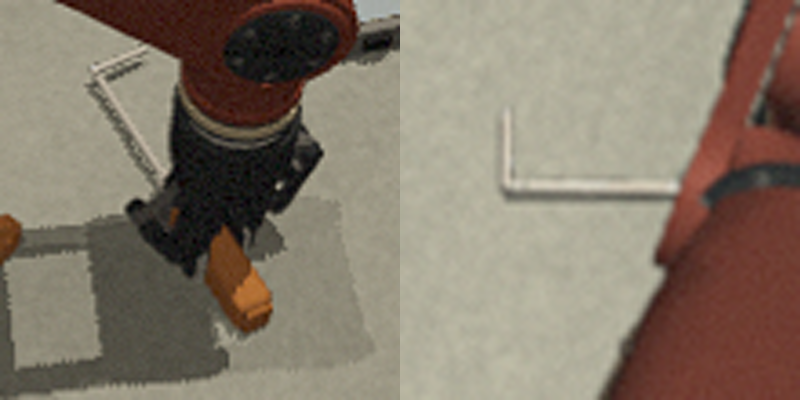

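```bash
python3 - <<'E'
from h import *
print(tri([("side",346.1,300.4),("top",366.4,242.6)]),tri([("side",360.5,294.5),("top",366.3,226.8)]))
E
```

```text
(array([ 0.54912278, -0.03242569,  0.01750142]), [np.float64(7.0369450521715e-05), np.float64(7.03694505216093e-05)]) (array([ 0.59311625, -0.03276963,  0.01405508]), [np.float64(0.0010713909870329215), np.float64(0.001071390987032868)])
```

Emit:
apply_moves([
  {"x":0,"y":0,"z":0,"twist":0,"grip":0},
  {"x":0,"y":0,"z":0,"twist":0,"grip":0.4},
  {"x":0,"y":0,"z":0,"twist":0,"grip":0.5},
  {"x":0,"y":0,"z":0,"twist":0,"grip":0.7},
  {"x":0,"y":0,"z":0,"twist":0,"grip":1},
  {"x":0,"y":0,"z":0,"twist":0,"grip":1},
  {"x":0,"y":0,"z":0,"twist":0,"grip":1},
  {"x":0,"y":0,"z":0,"twist":0,"grip":1},
])

```text
time: 19.87
tool_pos: [0.5487, -0.1905, -0.0142]
ee_rot: [0.713, 0.701, -0.014, 0.004]
force: [-0.8, -1.2, -0.8]
opening: 1.004
```

```bash
python3 st.py
```

```text
t 19.87 p [ 0.5487 -0.1905 -0.0142] yaw_y -1.04 z [-0.015 -0.026 -1.   ] F [-0.8 -1.2 -0.8] T [0.   0.01 0.01] op 1.004 q [-0.44  0.42  1.84 -0.04  0.89 -0.4 ]
```

Open; raise straight up, then back away to look.

Emit:
apply_moves([
  {"x":0,"y":0,"z":0.01,"twist":0,"grip":1},
  {"x":0,"y":0,"z":0.015,"twist":0,"grip":1},
  {"x":0,"y":0,"z":0.02,"twist":0,"grip":1},
  {"x":0,"y":0,"z":0.03,"twist":0,"grip":1},
  {"x":0,"y":0,"z":0.03,"twist":0,"grip":1},
  {"x":0,"y":0,"z":0.03,"twist":0,"grip":1},
  {"x":-0.015,"y":-0.02,"z":0.03,"twist":0,"grip":1},
  {"x":-0.02,"y":-0.03,"z":0.02,"twist":0,"grip":1},
  {"x":-0.02,"y":-0.03,"z":0.0,"twist":0,"grip":1},
  {"x":-0.02,"y":-0.03,"z":0,"twist":0,"grip":1},
  {"x":-0.02,"y":-0.03,"z":0,"twist":0,"grip":1},
  {"x":0,"y":0,"z":0,"twist":0,"grip":1},
])

```text
time: 20.87
tool_pos: [0.4473, -0.3333, 0.1876]
ee_rot: [0.711, 0.703, -0.016, 0.007]
force: [0.8, -0.2, 0.4]
opening: 0.999
```

```bash
python3 st.py; python3 look.py z1
```

```text
t 20.87 p [ 0.4473 -0.3333  0.1876] yaw_y -0.58 z [-0.013 -0.033 -0.999] F [ 0.8 -0.2  0.4] T [-0.   -0.02 -0.02] op 0.999 q [-0.75  0.09  1.8  -0.04  1.23 -0.73]
```

View pics/z1s.png

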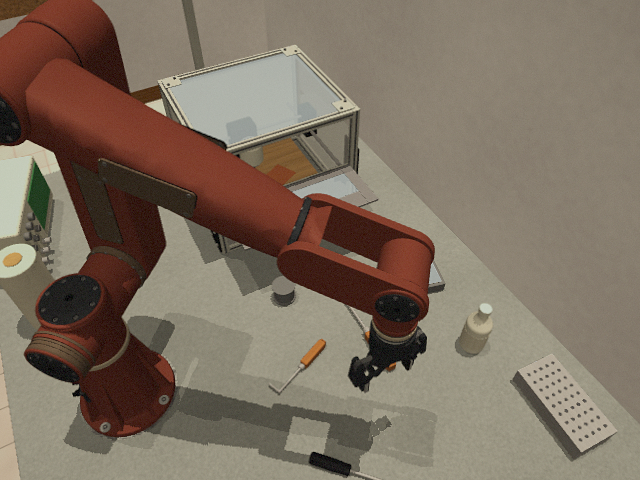

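View pics/z1t.png

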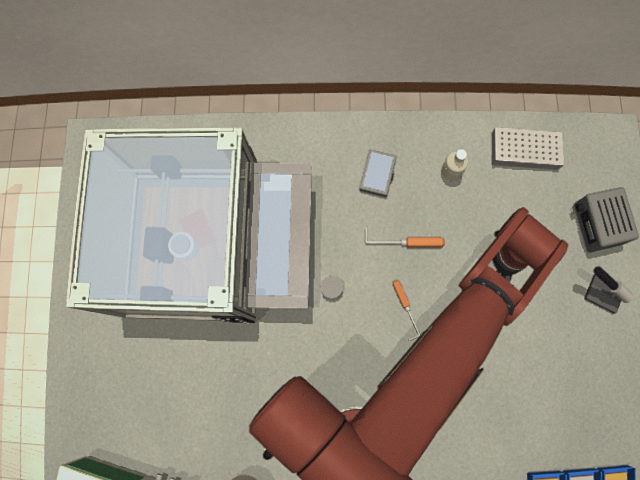

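```bash
python3 - <<'E'
from h import *
from m import T
t=T([.546,.271],-.0245)
for th in(1.3,1.45,1.5,1.571):
    L=lambda x,z,o:[x,-z*np.sin(th)-o*np.cos(th),.163+z*np.cos(th)-o*np.sin(th)]
    P=t([L(.186,.155,-.003),L(-.186,.155,-.003)])
    print(th,((proj("side",P[:1])-[330,150])*7).round(),((proj("top",P)-[240,150])*[4,3.4]).round().tolist())
s=cv2.imread("pics/z1s.png");tt=cv2.imread("pics/z1t.png")
a=cv2.resize(s[150:235,330:387],None,fx=7,fy=7,interpolation=2);b=cv2.resize(tt[150:325,240:330],(360,595),interpolation=2)
cv2.imwrite("pics/z2.png",np.hstack([a,b]))
E
```

```text
1.3 [[343. 251.]] [[272.0, 27.0], [255.0, 537.0]]
1.45 [[346. 305.]] [[281.0, 37.0], [265.0, 540.0]]
1.5 [[345. 322.]] [[283.0, 40.0], [268.0, 541.0]]
1.571 [[344. 345.]] [[285.0, 45.0], [270.0, 542.0]]
```

View pics/z2.png

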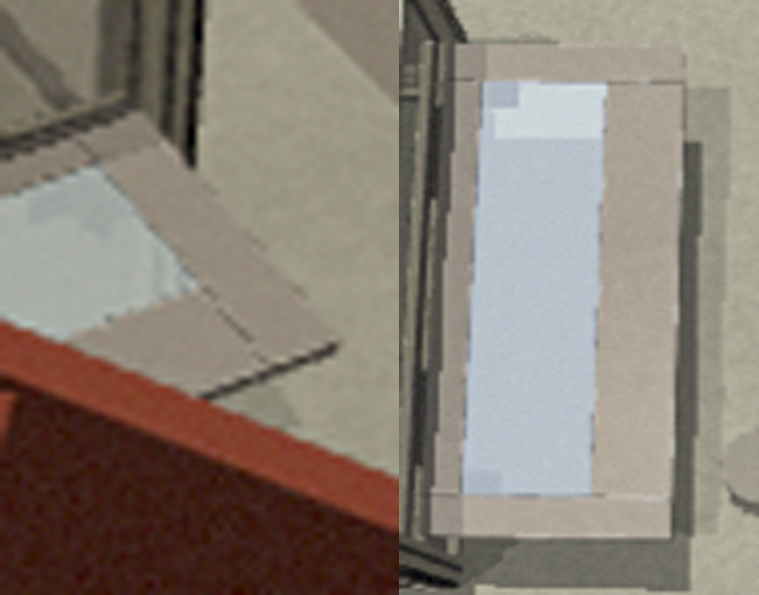

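```bash
python3 -c "
from workcell import sign_off
print(sign_off())"; python3 st.py
```

```text
the job is handed in; nothing more can be done
None
the job is handed in; nothing more can be done
```

The hatch is open and level on its stops. The hook lies flat on the bench, about 20 mm from where it started and turned about 17°. I handed in at about 21 s.

**What I did:** I picked up the larger hook and put its tip sideways through the ring eye. With the tip in the eye I swung the hatch down slowly, feeling about 2 N on the way and 5–7 N at the stop. I then drew the tip out without contact, lowered the hook, pressed it flat, released it and moved the arm away.

**Last checks:**
- **Hatch:** the free-edge corners match the fully open prediction of 1.571 rad to about 1 pixel in both views.
- **Hook:** it measured flat to within about 3 mm just before release. The last top view shows it lying on the bench.
- **Other items:** in the last pictures they look to be where they started. I judged this by eye and did not measure it.

**What disagreed or went wrong:**
- **Height reading:** the reported tool height was about 35 mm lower than what the cameras and contact showed. My first grasp closed above the handle without touching it. After that I aligned by the cameras and measured force.
- **Hook turned in the grip:** it had pitched up about 3° by the time I laid it down, probably from pressing at the stop. I flattened it against the bench with low grip force, and the wrist force reached about 26 N.

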